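Set out the signing markers in mirrored order

ROBOT

A 6-joint arm with a two-finger parallel gripper is mounted at the origin on the work surface. World frame = base frame: x ahead of the robot, y to its left, z up, the work surface at z = 0. Lengths are in m, angles in rad, forces in N, time in s.
With the tool pointing down it reaches from about 0.275 to 0.75 m from the base axis. Payload 10.2 kg.
Tool frame: the origin (TCP) lies between the finger pads; the fingertips stand 11 mm ahead of it and the grasp point (between the pads) lies 8 mm behind it (manip.tip_extent is the distance from the TCP to the fingertips, in m); z points along the fingers, y is the direction in which the jaws open and shut (so a half turn about z gives the same grasp; the last joint's range is limited). The gripper opens to 85 mm and grips with 20 to 120 N. Pads are 22 mm wide; open, the fingers measure 114 mm over their backs; the gripper's body (76 mm by 85 mm) begins 54 mm behind the grasp point. The pads swing forward as they close: fully open they stand 13 mm farther back than shut.
Start: joints at [-1.414, 0.313, 1.498, -0, 1.331, -0.223], TCP at [0.195, -0.488, 0.242] pointing down, gripper open.
Joint ranges: [-2.94, 2.94], [-0.97, 2.17], [0.19, 2.56], [-1.23, 4.37], [0.02, 3.11], [-2.88, 2.88]. Speed limits (rad/s): [2.39, 2.39, 3.01, 3.14, 3.14, 3.14].

INTERFACE

Orientations are given as a unit quaternion [x, y, z, w].
In Python, from plant import manip, camera gives the robot as it stands.
- The arm moves only by the tool carry_out, never from a script. Its argument "targets" is a list of rows, each a list of 3 entries, a list of its own where there are three numbers: the shift along the tool's x, y, z in m, then the turn, a rotation vector about the tool's x, y, z in degrees, then the opening, from 0 (shut) to 1 (fully open). A call has 1 to 8 rows; each row shifts and turns the commanded pose from where the row before left it, along the tool's axes as they then stand; what a row does not reach is not made up. A row lasts 1/12 s, in which the tool goes at most 41.7 mm and 7.16 degrees, less where a joint would pass 70% of its speed; a pose out of reach is approached as far as the arm can. A call with a gripper value outside its range is refused whole. The fingers move at their own pace and stop on an object; "squeeze" is the grip in N (left out, the last holds). Time passes only in rows, so rows that do not move let the fingers close. It gives the time, the measured TCP pose, the force and the opening at its end, in the units of the state.
- manip.sense(): the state, without advancing time (a new reading comes with each control period).
- camera(name): name is "side" or "top" or "wrist"; returns a dict with "color" (384x512x3 uint8, red, green, blue), "K" (3x3 intrinsics, pixels), "R" (3x3) and "t" (3): a world point X has camera coordinates R X + t. Camera axes: x right, y down, z forward; pixel columns grow to the right and rows downward; lengths in m; the calibration is good to about 2 mm. The wrist camera is an equidistant fisheye: a pixel r from the principal point sees the ray r / f radians off the axis. A picture is of the moment at which its call begins. There is no depth.
- manip.close_job(): hands the job in, once; it reports no verdict.
The state is a dict: "time_s": time; "joint_pos": joint angles; "joint_velocities": joint speeds; "tau": joint torques, N m; "tool_pos": TCP position; "tcp_rot": TCP orientation; "force": force on the tool from outside, world axes, zero at the start; "ft_torque": the same for the moment, N m; "gripper_width": finger opening in m.
Only numpy, scipy, OpenCV 4.12 (cv2) and the standard library are available. Lean on these libraries where they do the work, as an engineer would, in place of code of your own. Each camera call takes 0.05 s, during which the arm holds its last target.

TASK

Move the four marker pens from the black storage cradles into the grooves of the grey signing rack, one in each groove and in the reverse left-to-right order, so that the signer sitting opposite you reads the same row that you see in storage (your leftmost pen goes into your rightmost groove, and so on). Lay each pen along its groove, roughly centred and fully down on both supports; drop none, and leave the phone alone.

Things in the scene. Friction and masses are not known exactly. Their poses are not given: they have to be found in the camera images.
- marker_red: red jumbo marker pen: a plain rigid cylinder 20 mm across, 130 mm long, about 40 g (mass varies), with one white band and a black butt end, not springy. Origin at its middle, on its axis; its x axis runs along the pen. It starts lying in the storage cradle tagged red, its axis 46 mm above the table and parallel to the cradle's x.
- marker_yellow: yellow jumbo marker pen: a plain rigid cylinder 20 mm across, 130 mm long, about 40 g (mass varies), with one white band and a black butt end, not springy. Origin at its middle, on its axis; its x axis runs along the pen. It starts lying in the storage cradle tagged yellow, its axis 46 mm above the table and parallel to the cradle's x.
- marker_green: green jumbo marker pen: a plain rigid cylinder 20 mm across, 130 mm long, about 40 g (mass varies), with one white band and a black butt end, not springy. Origin at its middle, on its axis; its x axis runs along the pen. It starts lying in the storage cradle tagged green, its axis 46 mm above the table and parallel to the cradle's x.
- marker_blue: blue jumbo marker pen: a plain rigid cylinder 20 mm across, 130 mm long, about 40 g (mass varies), with one white band and a black butt end, not springy. Origin at its middle, on its axis; its x axis runs along the pen. It starts lying in the storage cradle tagged blue, its axis 46 mm above the table and parallel to the cradle's x.
- cradle_red: fixed black storage cradle of the red marker, red tag at its robot-side end: two V supports (90 degree V, 12 mm thick, 26 mm wide) at x = +-40 mm, free between them down to a 4 mm foot strip. Origin under its middle, 10 mm above the table on a light wooden base 180 x 280 mm. x: along the groove, away from the robot; y: left along the row. The four stand in any colour order along y, 68 mm pitch.
- cradle_yellow: fixed black storage cradle of the yellow marker, yellow tag at its robot-side end: two V supports (90 degree V, 12 mm thick, 26 mm wide) at x = +-40 mm, free between them down to a 4 mm foot strip. Origin under its middle, 10 mm above the table on a light wooden base 180 x 280 mm. x: along the groove, away from the robot; y: left along the row. The four stand in any colour order along y, 68 mm pitch.
- cradle_green: fixed black storage cradle of the green marker, green tag at its robot-side end: two V supports (90 degree V, 12 mm thick, 26 mm wide) at x = +-40 mm, free between them down to a 4 mm foot strip. Origin under its middle, 10 mm above the table on a light wooden base 180 x 280 mm. x: along the groove, away from the robot; y: left along the row. The four stand in any colour order along y, 68 mm pitch.
- cradle_blue: fixed black storage cradle of the blue marker, blue tag at its robot-side end: two V supports (90 degree V, 12 mm thick, 26 mm wide) at x = +-40 mm, free between them down to a 4 mm foot strip. Origin under its middle, 10 mm above the table on a light wooden base 180 x 280 mm. x: along the groove, away from the robot; y: left along the row. The four stand in any colour order along y, 68 mm pitch.
- signing_rack: fixed empty rack: slate-grey base 130 (x) x 280 (y) x 10 mm, origin under its centre on the table. x: along the grooves, away from the robot; y: left along the row. Four white V-grooves at y = +102, +34, -34, -102 mm, each two 90 degree V supports (12 mm thick, 26 wide, tops 46 mm high) at x = +-40 mm, free between. A marker seated in one has its axis along x, 46 mm above the table.
- phone: bystander: black phone lying loose and flat on the table beyond the racks, 72 (x) x 150 (y) x 9 mm, 190 g. Origin at the centre of its underside. Beyond the racks there are also, away from the work, a loose roll of tape (90 mm across, 24 mm high) and a fixed stack of picture frames 70 mm high.

How it is judged:
By the outcome, as a careful person would: the job done as asked, in the order asked, and still so for the second after the job is handed in, with the robot touching nothing.
It also fails if it takes over 112 s, if anything falls off the work surface, if the arm or the gripper's body presses on something with over 40 N, if the wrist force passes 120 N, or if a joint passes its speed limit or range.

## Working session

There is one attempt and no reset: what is moved stays moved. The work goes in short steps, Python scripts to look and compute and a tool call to move; the robot and the scene stay as the last step left them, time stands still between calls to the robot, and variables do not carry over. Pictures are saved under pics/ and viewed, and the job is handed in when it is done.

Besides the shell and the picture viewer there is one more tool, called after ">>>" as name(argument=value, ...) on one line, values as JSON. carry_out: Moves the arm, as the interface text tells. Its arguments: {"type":"object","properties":{"targets":{"type":"array","items":{"type":"array"}},"squeeze":{"type":"number"}},"required":["targets"]}

```bash
mkdir -p pics; ls; python3 - <<'E'
from plant import manip, camera
import cv2
print(manip.sense())
for n in("side","top"):
    c=camera(n); cv2.imwrite(f"pics/{n}0.png",c["color"][:,:,::-1]); print(n,c["K"],c["R"],c["t"])
E
```

```text
pics
{'time_s': 0.0, 'joint_pos': array([-1.41441930e+00,  3.13468101e-01,  1.49845613e+00,  3.04511320e-05,
        1.33100069e+00, -2.23394373e-01]), 'joint_velocities': array([ 1.57569070e-03, -5.17368348e-04,  1.48840081e-04,  2.82029947e-05,
       -1.07725346e-03,  9.54587436e-04]), 'tau': array([ 2.53207996e-03, -4.12272906e+01, -2.59742528e+01, -6.84346037e-05,
        4.12836845e-03, -1.30958583e-05]), 'tool_pos': array([ 0.19458052, -0.48734295,  0.24171864]), 'tcp_rot': array([ 9.82026282e-01,  1.88743049e-01,  3.70962709e-05, -6.65264200e-04]), 'force': array([-0.68347004, -0.73478792, -0.20505023]), 'ft_torque': array([0.01628207, 0.00471614, 0.03203518]), 'gripper_width': 0.08546832091685883}
side [[484.53295747   0.         256.89975741]
 [  0.         484.53295747 195.511126  ]
 [  0.           0.           1.        ]] [[ 0.9977663  -0.06671253  0.00344225]
 [-0.04541239 -0.71518463 -0.69745871]
 [ 0.04899108  0.69574448 -0.7166167 ]] [-0.62791959  0.05977126  1.04117937]
top [[483.30852844   0.         255.69636724]
 [  0.         483.30852844 191.06481201]
 [  0.           0.           1.        ]] [[-0.00325492 -0.99988981 -0.01448324]
 [-0.99878724  0.00396218 -0.04907501]
 [ 0.04912698  0.01430594 -0.99869008]] [-0.01283647  0.62894331  1.0209657 ]
```

View pics/top0.png

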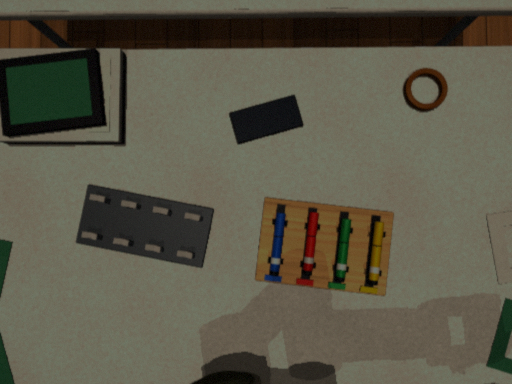

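View pics/side0.png

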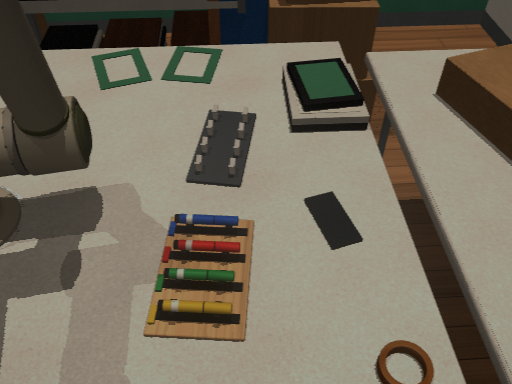

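Storage from my left to right is blue, red, green, yellow. The rack is on the left and the storage is centre-right. I'll zoom in for pixel measurements.

```bash
python3 - <<'E'
import cv2
t=cv2.imread("pics/top0.png")
a=t[175:275,70:220]; a=cv2.convertScaleAbs(a,alpha=1.8)
cv2.imwrite("pics/rack_z.png",cv2.resize(a,None,fx=5,fy=5,interpolation=cv2.INTER_CUBIC))
b=cv2.convertScaleAbs(t[190:300,250:400],alpha=1.3)
cv2.imwrite("pics/stor_z.png",cv2.resize(b,None,fx=5,fy=5,interpolation=cv2.INTER_CUBIC))
E
```

```text
(no output)
```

View pics/rack_z.png

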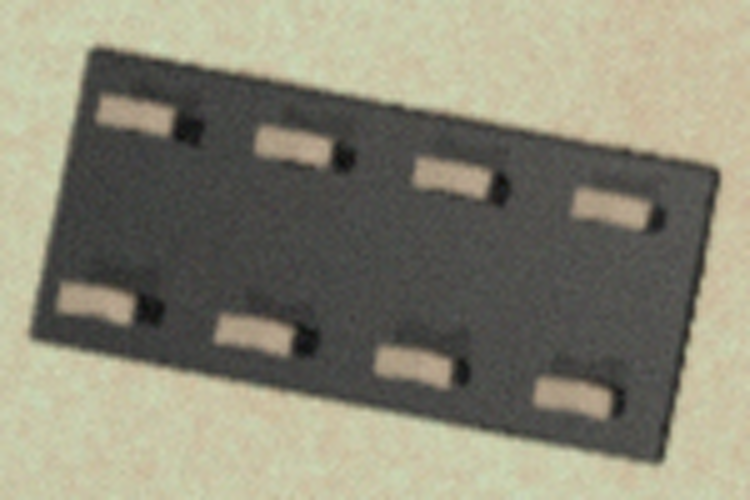

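View pics/stor_z.png

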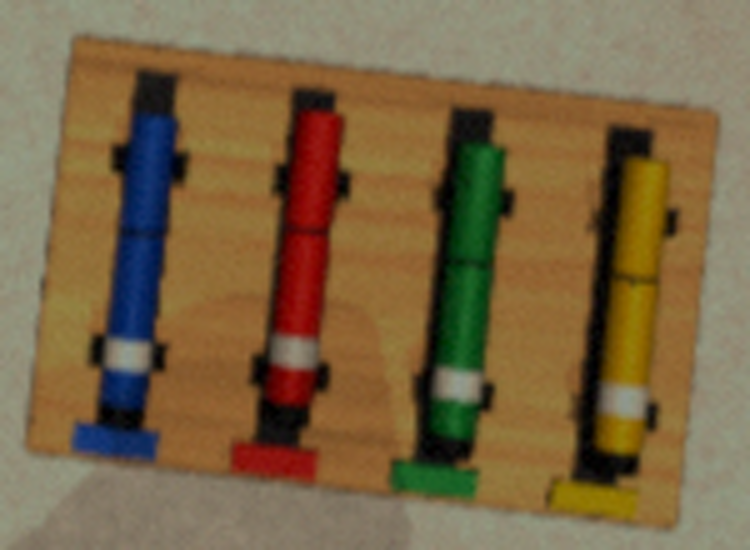

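```bash
cat > h.py <<'E'
import numpy as np, cv2
from scipy.optimize import least_squares
def ray(c,uv,z):
    K,R,t=c["K"],c["R"],c["t"]
    uv=np.atleast_2d(uv).astype(float)
    d=np.c_[uv,np.ones(len(uv))]@np.linalg.inv(K).T@R
    o=-R.T@t
    s=(z-o[2])/d[:,2]
    return o+d*s[:,None]
def proj(c,X):
    p=np.atleast_2d(X)@c["R"].T+c["t"]; p=p@c["K"].T; return p[:,:2]/p[:,2:]
def rot(p,a): return np.array([[np.cos(a),-np.sin(a)],[np.sin(a),np.cos(a)]])@p
def fitpose(loc,w):
    # 2D rigid fit loc(n,2)->w(n,2)
    f=lambda q:(np.array([rot(l,q[2])+q[:2] for l in loc])-w).ravel()
    r=least_squares(f,[*w.mean(0),0]); return r.x,np.abs(r.fun).max()
E
cat > m.py <<'E'
from h import *
from plant import manip,camera
c=camera("top"); im=c["color"].astype(int)
hsv=cv2.cvtColor(c["color"],cv2.COLOR_RGB2HSV)
# supports of rack: bright comps in region
reg=np.zeros(im.shape[:2],bool); reg[185:268,75:215]=1
g=im.sum(2)/3
base=cv2.fillConvexPoly(np.zeros(g.shape,np.uint8),np.array([[89,187],[212,210],[201,265],[78,241]]),1)
m=((g>75)&(base>0)).astype(np.uint8)
n,l,s,ce=cv2.connectedComponentsWithStats(m)
print([(s[i,4],ce[i].round(1)) for i in range(1,n) if s[i,4]>15 and s[i,4]<400])
P=[]
wsum=np.clip((g-45)/(110-45),0,1)
for i in range(1,n):
    if 40<s[i,4]<200:
        x,y,w,h,_=s[i]; yy,xx=np.mgrid[y-1:y+h+1,x-1:x+w+1]; ww=wsum[y-1:y+h+1,x-1:x+w+1]
        P.append([(xx*ww).sum()/ww.sum(),(yy*ww).sum()/ww.sum()])
P=np.array(P); print(len(P))
W=ray(c,P,.044)[:,:2]
# assign
loc=np.array([[sx*.04,y] for sx in(1,-1) for y in(.102,.034,-.034,-.102)])
rows=P[np.argsort(P[:,1]-0.2*P[:,0])]
o=np.argsort(P[:,1]-0.196*P[:,0]); o=np.r_[o[:4][np.argsort(P[o[:4],0])],o[4:][np.argsort(P[o[4:],0])]]
q,e=fitpose(loc,W[o]); print("rack supports",q[:2].round(4),np.degrees(q[2]).round(2),e)
dark=((g<70)&reg).astype(np.uint8); dark[:]=cv2.morphologyEx(dark,cv2.MORPH_CLOSE,np.ones((15,15)))
ct=max(cv2.findContours(dark,0,2)[0],key=cv2.contourArea); r=cv2.minAreaRect(ct); b=cv2.boxPoints(r)
wb=ray(c,b,.01)[:,:2]; print("base px",b.round(1).tolist(),"c",wb.mean(0).round(4),"edges",[np.linalg.norm(wb[i]-wb[i-1]).round(4) for i in range(4)],np.degrees(np.arctan2(*(wb[1]-wb[0])[::-1])).round(2))
# pens
H,S,V=[hsv[...,i].astype(int) for i in range(3)]
reg[:]=0; reg[200:282,262:392]=1
for n_,cond in dict(blue=(H>105)&(H<130)&(S>150)&(V>50),red=((H<5)|(H>174))&(S>170)&(V>50),green=(H>50)&(H<85)&(S>120),yellow=(H>20)&(H<32)&(S>150)&(V>80)).items():
    mm=(cond&reg).astype(np.uint8); mm=cv2.morphologyEx(mm,cv2.MORPH_CLOSE,np.ones((9,1)))
    nn,l,s,ce=cv2.connectedComponentsWithStats(mm); i=1+np.argmax(s[1:,4])
    ys,xs=np.nonzero(l==i); p=np.c_[xs,ys].astype(float)
    # top surface of cyl visible z~.05
    w=ray(c,p,.050)[:,:2]; ctr=w.mean(0); u,sv,vt=np.linalg.svd(w-ctr); d=vt[0]*np.sign(vt[0][0])
    t=(w-ctr)@d; nrm=np.array([-d[1],d[0]]); wd=(w-ctr)@nrm
    print(n_,s[i].tolist(),"c",ctr.round(4),"yaw",np.degrees(np.arctan2(d[1],d[0])).round(2),"ends",(ctr+d*t.min()).round(4),(ctr+d*t.max()).round(4),"len",np.ptp(t).round(4),"w",np.ptp(wd).round(4))
# wooden base
wm=((H>8)&(H<22)&(S>90)).astype(np.uint8); wm=cv2.morphologyEx(wm,cv2.MORPH_CLOSE,np.ones((25,25)))
ct=max(cv2.findContours(wm,0,2)[0],key=cv2.contourArea); b=cv2.boxPoints(cv2.minAreaRect(ct)); wb=ray(c,b,.01)[:,:2]
print("wood",b.round(1).tolist(),wb.mean(0).round(4),[np.linalg.norm(wb[i]-wb[i-1]).round(4) for i in range(4)],np.degrees(np.arctan2(*(wb[1]-wb[0])[::-1])).round(2))
E
python3 m.py
```

```text
[(np.int32(61), array([ 96.6, 197.5])), (np.int32(65), array([128.2, 203.7])), (np.int32(65), array([159.8, 209.9])), (np.int32(66), array([191.7, 216.2])), (np.int32(60), array([ 88.9, 235.1])), (np.int32(63), array([120.7, 241.3])), (np.int32(67), array([152.2, 247.7])), (np.int32(68), array([184.1, 254. ]))]
8
rack supports [0.5563 0.2255] -11.24 0.0005306044944596855
base px [[75.0999984741211, 242.6999969482422], [86.9000015258789, 182.8000030517578], [214.1999969482422, 207.8000030517578], [202.39999389648438, 267.79998779296875]] c [0.5566 0.225 ] edges [np.float64(0.2803), np.float64(0.1316), np.float64(0.282), np.float64(0.1308)] -10.38
blue [265, 213, 20, 68, 546] c [ 0.5089 -0.058 ] yaw -7.41 ends [ 0.4439 -0.0495] [ 0.5819 -0.0675] len 0.1392 w 0.0313
red [297, 212, 21, 70, 595] c [ 0.5129 -0.1264] yaw -7.38 ends [ 0.4399 -0.1169] [ 0.5837 -0.1355] len 0.145 w 0.031
green [335, 218, 16, 61, 582] c [ 0.5109 -0.1936] yaw -7.21 ends [ 0.4492 -0.1858] [ 0.5712 -0.2012] len 0.123 w 0.0229
yellow [370, 222, 14, 59, 439] c [ 0.5037 -0.2636] yaw -6.7 ends [ 0.4443 -0.2566] [ 0.5627 -0.2705] len 0.1193 w 0.0162
wood [[-1.5, 19.0], [511.0, 12.0], [512.7000122070312, 137.60000610351562], [0.20000000298023224, 144.60000610351562]] [ 0.8762 -0.0114] [np.float64(0.2796), np.float64(1.125), np.float64(0.2754), np.float64(1.1104)] -89.73
```

```bash
cat > m2.py <<'E'
from h import *
from plant import manip,camera
c=camera("top"); print("cam",(-c["R"].T@c["t"]).round(3))
im=c["color"].astype(float)
hsv=cv2.cvtColor(c["color"],cv2.COLOR_RGB2HSV)
H,S,V=[hsv[...,i].astype(int) for i in range(3)]
reg=np.zeros(H.shape,bool); 
far=dict(blue=(154,113),red=(320,110),green=(482,144),yellow=(646,158))
near=dict(blue=(120,425),red=(280,430),green=(446,460),yellow=(612,475))
out={}
for n_,cond in dict(blue=(H>105)&(H<130)&(S>150)&(V>50),red=((H<5)|(H>174))&(S>170)&(V>50),green=(H>50)&(H<85)&(S>120),yellow=(H>20)&(H<32)&(S>150)&(V>80)).items():
    F=np.array(far[n_])/5+[250,190]; N=np.array(near[n_])/5+[250,190]
    P=[]
    for r in range(int(F[1])+4,int(F[1])+40):
        xc=F[0]+(r-F[1])*(N-F)[0]/(N-F)[1]
        xs=np.nonzero(cond[r])[0]; xs=xs[abs(xs-xc)<8]
        if len(xs)>5: P.append([xs.mean(),r])
    P=np.array(P); k=np.polyfit(P[:,1],P[:,0],1)
    # far end: profile along axis, color distance
    ref=np.median([im[int(p[1]),int(round(p[0]))] for p in P[:15]],0)
    rr=np.arange(F[1]-8,F[1]+6,.1); xx=np.polyval(k,rr)
    pr=np.mean([np.stack([cv2.remap(im[...,ch].astype(np.float32),(xx+o).astype(np.float32)[None],rr.astype(np.float32)[None],1)[0] for ch in range(3)],1) for o in(-2,-1,0,1,2)],0)
    bg=pr[:20].mean(0) if 0 else pr[25:40].mean(0); fg=pr[-20:].mean(0)
    s=(pr-bg)@(fg-bg)/((fg-bg)@(fg-bg)); i=len(s)-1-np.argmax(s[::-1]<.5); e=[xx[i],rr[i]]
    w=ray(c,np.array([[np.polyval(k,e[1]),e[1]],[np.polyval(k,e[1]+40),e[1]+40]]),.050)[:,:2]
    d=w[0]-w[1]; d/=np.linalg.norm(d); ctr=w[0]-d*.065
    out[n_]=ctr; print(n_,"far px",np.round(e,1),"far",w[0].round(4),"ctr",ctr.round(4),"yaw",np.degrees(np.arctan2(d[1],d[0])).round(2))
a=np.radians(-7.3)
for k_,v in out.items(): print(k_,"in row frame",rot(v,-a).round(4))
E
python3 m2.py
```

```text
cam [ 0.578 -0.03   1.05 ]
blue far px [280.7 212.7] far [ 0.5822 -0.0672] ctr [ 0.5177 -0.0592] yaw -7.06
red far px [313.8 211.8] far [ 0.5839 -0.1354] ctr [ 0.5194 -0.127 ] yaw -7.42
green far px [345.9 218.4] far [ 0.57   -0.2014] ctr [ 0.5056 -0.1929] yaw -7.5
yellow far px [379.6 221.7] far [ 0.563  -0.2706] ctr [ 0.4985 -0.2626] yaw -7.04
blue in row frame [0.521  0.0071]
red in row frame [ 0.5313 -0.06  ]
green in row frame [ 0.526  -0.1271]
yellow in row frame [ 0.5279 -0.1971]
```

```bash
python3 - <<'E'
from h import *
from plant import camera
c=camera("top")
p=np.array([[75,37],[717,112],[675,527],[27,452]])/5+[250,190]
w=ray(c,p,.01)[:,:2]; print(w.round(4))
loc=np.array([[.09,.14],[.09,-.14],[-.09,-.14],[-.09,.14]])
q,e=fitpose(loc,w); print(q.round(4),np.degrees(q[2]),e)
# cradle foot/tag centres
tags=np.array([[115,441],[274,462],[434,478],[594,497]])/5+[250,190]
t=ray(c,tags,.016)[:,:2]; d=t[3]-t[0]; print(t.round(4),np.degrees(np.arctan2(d[1],d[0]))+90)
# V supports: centres between black ears (far, near) 
far=np.array([[149,166],[312,183],[475,201],[636,220]])/5+[250,190]
near=np.array([[128,354],[290,374],[455,390],[617,411]])/5+[250,190]
f=ray(c,far,.046)[:,:2]; n=ray(c,near,.046)[:,:2]
loc=np.array([[.04,y] for y in(.102,.034,-.034,-.102)]+[[-.04,y] for y in(.102,.034,-.034,-.102)])
q,e=fitpose(loc,np.r_[f,n]); print(q.round(4),np.degrees(q[2]),e)
for y in (.102,.034,-.034,-.102): print((rot([0,y],q[2])+q[:2]).round(4))
E
```

```text
[[ 0.6154 -0.035 ]
 [ 0.5822 -0.3098]
 [ 0.4061 -0.289 ]
 [ 0.4381 -0.0138]]
[ 0.5105 -0.1619 -0.1181] -6.7642643885323634 0.0017031310969907176
[[ 0.4435 -0.0513]
 [ 0.4346 -0.1186]
 [ 0.4278 -0.1862]
 [ 0.4197 -0.2536]] -6.702136041467142
[ 0.5103 -0.1614 -0.1152] -6.599132530486928 0.0014128985764426671
[ 0.522 -0.06 ]
[ 0.5142 -0.1276]
[ 0.5064 -0.1951]
[ 0.4986 -0.2627]
```

```bash
cat > g.py <<'E'
import sys, numpy as np
from plant import manip
from scipy.spatial.transform import Rotation as Ro
PT=dict(yellow=(.4986,-.2627,-6.65),green=(.5054,-.195,-6.65),red=(.519,-.1281,-6.65),blue=(.5177,-.0595,-6.65),
 Gyellow=(.5762,.3255,-11.24),Ggreen=(.5629,.2588,-11.24),Gred=(.5497,.1922,-11.24),Gblue=(.5364,.1255,-11.24))
def go(name,z):
    s=manip.sense(); R=Ro.from_quat(s["tcp_rot"]).as_matrix(); x,y,a=PT[name]
    a=np.radians(a); T=np.array([[np.cos(a),np.sin(a),0],[np.sin(a),-np.cos(a),0],[0,0,-1]])
    rv=np.degrees(Ro.from_matrix(R.T@T).as_rotvec()); d=np.array([x,y,z])-s["tool_pos"]
    print("t",round(s["time_s"],2),"pos",s["tool_pos"].round(4),"F",s["force"].round(1),"w",round(s["gripper_width"],4))
    print(name,"turn deg",rv.round(2),"shift mm before turn",(R.T@d*1e3).round(1),"after turn",(T.T@d*1e3).round(1))
if __name__=="__main__": go(sys.argv[1],float(sys.argv[2]))
E
python3 g.py yellow 0.13
```

```text
t 0.25 pos [ 0.1946 -0.4875  0.2421] F [ 0.3  0.2 -0.1] w 0.0857
yellow turn deg [-0.03  0.   28.41] shift mm before turn [365.6 -96.  112.2] after turn [ 275.9 -258.5  112.1]
```

>>> carry_out(targets=[[[0, 0, 0], [0, 0, 7.1], 0.5], [[0, 0, 0], [0, 0, 7.1], 0.5], [[0, 0, 0], [0, 0, 7.1], 0.5], [[0, 0, 0], [0, 0, 7.1], 0.5], [[0.023, -0.0215, 0.009], [0, 0, 0], 0.5], [[0.023, -0.0215, 0.009], [0, 0, 0], 0.5], [[0.023, -0.0215, 0.009], [0, 0, 0], 0.5], [[0.023, -0.0215, 0.009], [0, 0, 0], 0.5]])

```text
time_s: 0.92
tool_pos: [0.2968, -0.4118, 0.2059]
tcp_rot: [0.998, -0.058, 0.0, -0.0]
force: [1.2, -1.0, -0.1]
gripper_width: 0.0426
```

>>> carry_out(targets=[[[0.023, -0.0215, 0.009], [0, 0, 0], 0.5], [[0.023, -0.0215, 0.009], [0, 0, 0], 0.5], [[0.023, -0.0215, 0.009], [0, 0, 0], 0.5], [[0.023, -0.0215, 0.009], [0, 0, 0], 0.5], [[0.023, -0.0215, 0.009], [0, 0, 0], 0.5], [[0.023, -0.0215, 0.009], [0, 0, 0], 0.5], [[0.023, -0.0215, 0.009], [0, 0, 0], 0.5], [[0, 0, 0], [0, 0, 0], 0.5]])

```text
time_s: 1.58
tool_pos: [0.4758, -0.2783, 0.1414]
tcp_rot: [0.998, -0.056, -0.001, -0.001]
force: [-1.0, 0.8, -0.5]
gripper_width: 0.0427
```

```bash
python3 g.py yellow 0.13; python3 - <<'E'
from plant import camera
import cv2
c=camera("wrist"); cv2.imwrite("pics/w1.png",c["color"][:,:,::-1]); print(c["K"])
c=camera("top"); cv2.imwrite("pics/t1.png",cv2.resize(c["color"][180:310,240:420,::-1],None,fx=4,fy=4))
E
```

```text
t 1.58 pos [ 0.4758 -0.2783  0.1414] F [-1.   0.8 -0.5] w 0.0427
yellow turn deg [-0.14  0.08  0.24] shift mm before turn [ 21.  -18.   11.5] after turn [ 20.9 -18.1  11.4]
[[297.31863964   0.         253.69226014]
 [  0.         297.31863964 191.13935846]
 [  0.           0.           1.        ]]
```

View pics/w1.png

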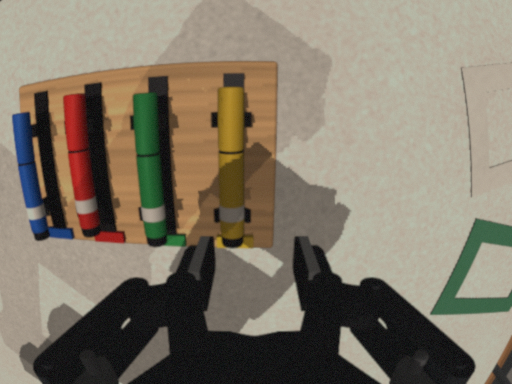

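View pics/t1.png

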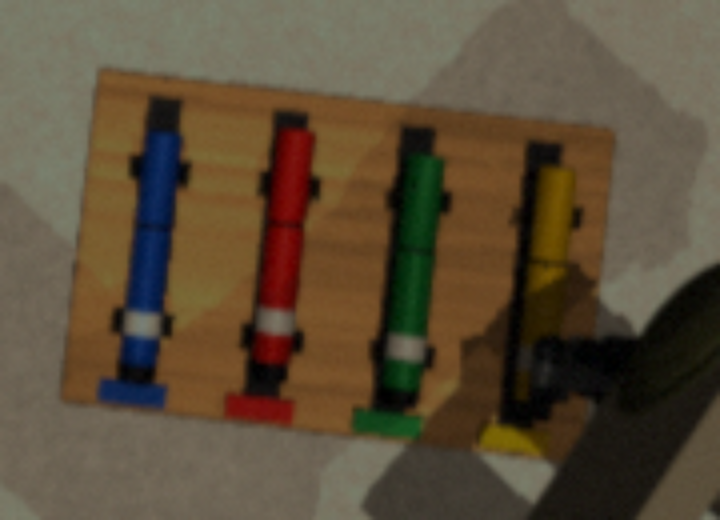

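The wrist view shows the yellow pen upright at column 231, parallel to the tool. The fingers are centred near column 254 and still about 18 mm off sideways, as calculated.

>>> carry_out(targets=[[[0.0105, -0.009, 0.0055], [0, 0, 0.1], 0.5], [[0.0105, -0.009, 0.006], [0, 0, 0.1], 0.5], [[0, 0, 0], [0, 0, 0], 0.5], [[0, 0, 0.015], [0, 0, 0], 0.5], [[0, 0, 0.015], [0, 0, 0], 0.5], [[0, 0, 0.015], [0, 0, 0], 0.5], [[0, 0, 0.0], [0, 0, 0], 0.5]])

```text
time_s: 2.27
tool_pos: [0.4943, -0.2668, 0.0848]
tcp_rot: [0.998, -0.06, -0.002, -0.001]
force: [-0.7, 0.7, -0.1]
gripper_width: 0.0427
```

```bash
python3 g.py yellow 0.038; python3 - <<'E'
from plant import camera
import cv2
c=camera("wrist"); cv2.imwrite("pics/w2.png",c["color"][:,:,::-1])
E
```

```text
t 2.27 pos [ 0.4943 -0.2668  0.0848] F [-0.7  0.7 -0.1] w 0.0427
yellow turn deg [-0.12  0.21 -0.26] shift mm before turn [ 3.9 -4.5 46.8] after turn [ 3.8 -4.5 46.8]
```

View pics/w2.png

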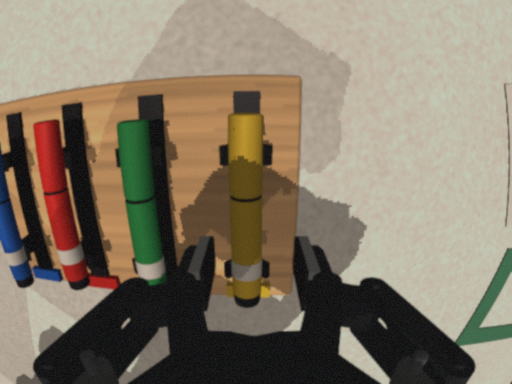

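>>> carry_out(targets=[[[0.004, -0.0045, 0.0], [0, 0, -0.2], 0.5], [[0, 0, 0], [0, 0, 0], 0.5], [[0, 0, 0], [0, 0, 0], 0.5]])

```text
time_s: 2.57
tool_pos: [0.5012, -0.2628, 0.0879]
tcp_rot: [0.998, -0.058, 0.001, 0.001]
force: [0.7, 0.5, 0.2]
gripper_width: 0.043
```

```bash
python3 g.py yellow 0.038
```

```text
t 2.57 pos [ 0.5012 -0.2628  0.0879] F [0.7 0.5 0.2] w 0.043
yellow turn deg [ 0.06 -0.09  0.03] shift mm before turn [-2.6  0.2 49.9] after turn [-2.6  0.2 49.9]
```

>>> carry_out(targets=[[[0, 0, 0], [0, 0, 0], 0.5], [[0, 0, 0], [0, 0, 0], 0.5], [[0, 0, 0], [0, 0, 0], 0.5], [[0, 0, 0], [0, 0, 0], 0.5]])

```text
time_s: 2.9
tool_pos: [0.5007, -0.2626, 0.0869]
tcp_rot: [0.998, -0.058, 0.0, 0.0]
force: [0.1, -0.7, -0.3]
gripper_width: 0.0423
```

```bash
python3 g.py yellow 0.038;python3 g.py yellow 0.038
```

```text
t 2.9 pos [ 0.5007 -0.2626  0.0869] F [ 0.1 -0.7 -0.3] w 0.0423
yellow turn deg [ 0.   -0.01  0.01] shift mm before turn [-2.1  0.4 48.9] after turn [-2.1  0.4 48.9]
t 2.9 pos [ 0.5007 -0.2626  0.0869] F [ 0.1 -0.7 -0.3] w 0.0423
yellow turn deg [ 0.   -0.01  0.01] shift mm before turn [-2.1  0.4 48.9] after turn [-2.1  0.4 48.9]
```

>>> carry_out(targets=[[[0, 0, 0], [0, 0, 0], 0.5], [[0, 0, 0], [0, 0, 0], 0.5], [[0, 0, 0], [0, 0, 0], 0.5]])

```text
time_s: 3.15
tool_pos: [0.5007, -0.2625, 0.0868]
tcp_rot: [0.998, -0.058, -0.0, -0.0]
force: [0.2, -0.7, 0.6]
gripper_width: 0.0428
```

```bash
python3 g.py yellow 0.038
```

```text
t 3.15 pos [ 0.5007 -0.2625  0.0868] F [ 0.2 -0.7  0.6] w 0.0428
yellow turn deg [-0.    0.    0.01] shift mm before turn [-2.1  0.4 48.8] after turn [-2.1  0.4 48.8]
```

>>> carry_out(targets=[[[-0.002, 0.0004, 0.008], [0, 0, 0], 0.5], [[0, 0, 0.012], [0, 0, 0], 0.5], [[0, 0, 0.012], [0, 0, 0], 0.5], [[0, 0, 0.01], [0, 0, 0], 0.5], [[0, 0, 0.0065], [0, 0, 0], 0.5], [[0, 0, 0], [0, 0, 0], 0.5], [[0, 0, 0], [0, 0, 0], 0.5], [[0, 0, 0], [0, 0, 0], 0.5]])

```text
time_s: 3.82
tool_pos: [0.4989, -0.2629, 0.0387]
tcp_rot: [0.998, -0.058, 0.0, 0.0]
force: [-0.6, -0.1, -0.0]
gripper_width: 0.0426
```

>>> carry_out(targets=[[[0, 0, 0], [0, 0, 0], 0.5], [[0, 0, 0], [0, 0, 0], 0.5], [[0, 0, 0], [0, 0, 0], 0.3], [[0, 0, 0], [0, 0, 0], 0.1], [[0, 0, 0], [0, 0, 0], 0], [[0, 0, 0], [0, 0, 0], 0], [[0, 0, 0], [0, 0, 0], 0], [[0, 0, 0], [0, 0, 0], 0]], squeeze=30)

```text
time_s: 4.48
tool_pos: [0.4988, -0.2623, 0.0386]
tcp_rot: [0.998, -0.058, 0.0, -0.0]
force: [-0.8, 4.4, 6.3]
gripper_width: 0.0189
```

```bash
python3 g.py yellow 0.038; python3 - <<'E'
from plant import camera
import cv2
c=camera("wrist"); cv2.imwrite("pics/w3.png",c["color"][:,:,::-1])
c=camera("side"); cv2.imwrite("pics/s3.png",cv2.resize(c["color"][190:350,120:290,::-1],None,fx=4,fy=3.7))
E
```

```text
t 4.48 pos [ 0.4988 -0.2623  0.0386] F [-0.8  4.4  6.3] w 0.0189
yellow turn deg [-0.03 -0.01  0.01] shift mm before turn [-0.2  0.5  0.6] after turn [-0.2  0.5  0.6]
```

View pics/w3.png

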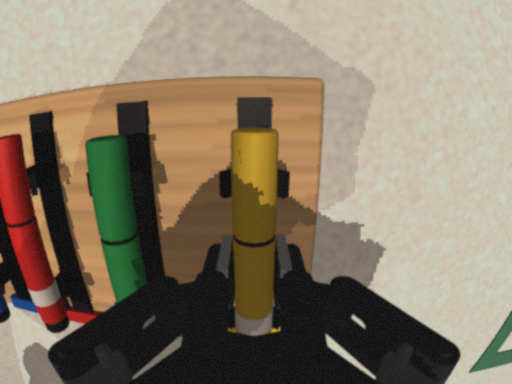

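View pics/s3.png

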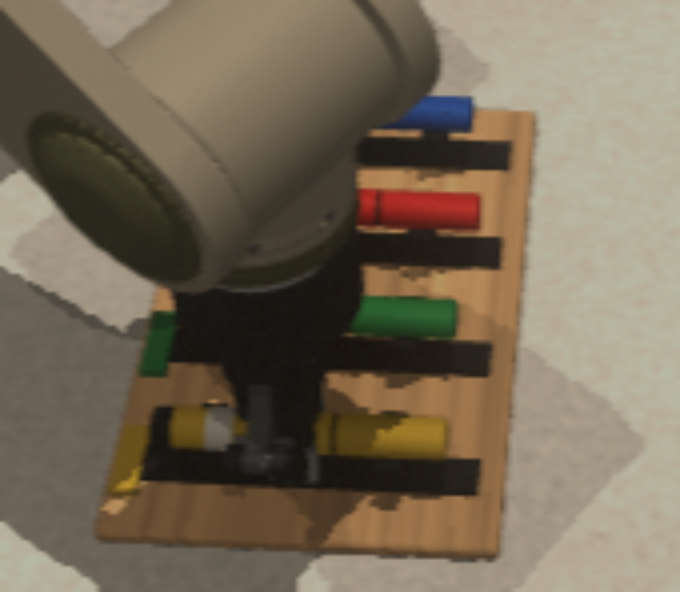

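```bash
cat >> h.py <<'E'
def fproj(c,X):
    p=np.atleast_2d(X)@c["R"].T+c["t"]; r=np.linalg.norm(p[:,:2],axis=1); th=np.arctan2(r,p[:,2])
    return np.c_[c["K"][0,0]*th*p[:,0]/r+c["K"][0,2],c["K"][1,1]*th*p[:,1]/r+c["K"][1,2]]
E
python3 - <<'E'
from h import *
from plant import camera
c=camera("wrist"); a=np.radians(-6.65); d=np.array([np.cos(a),np.sin(a),0])
for off in(-.005,0,.005): print(off,fproj(c,np.array([.4986,-.2627,.056])+d*(.065+off)).round(1),fproj(c,np.array([.4986,-.2627,.046])+d*(.065+off)).round(1))
# cradle far support edges top: x 34..46
print([fproj(c,np.array([.4986,-.2627,.046])+d*x+np.array([-d[1],d[0],0])*s*.013).round(0).tolist() for x in(.034,.046) for s in(1,-1)])
E
```

```text
-0.005 [[255.6 150.1]] [[255.5 145.9]]
0 [[255.7 137.5]] [[255.5 134.2]]
0.005 [[255.7 124.7]] [[255.5 122.4]]
[[[226.0, 204.0]], [[284.0, 204.0]], [[226.0, 178.0]], [[285.0, 178.0]]]
```

>>> carry_out(targets=[[[0, 0, -0.01], [0, 0, 0], 0], [[0, 0, -0.02], [0, 0, 0], 0], [[0, 0, -0.02], [0, 0, 0], 0], [[0, 0, -0.02], [0, 0, 0], 0], [[0, 0, -0.02], [0, 0, 0], 0], [[0, 0, -0.01], [0, 0, 0], 0], [[0, 0, 0], [0, 0, 0], 0], [[0, 0, 0], [0, 0, 0], 0]])

```text
time_s: 5.3
tool_pos: [0.4985, -0.2628, 0.138]
tcp_rot: [0.998, -0.058, -0.0, 0.0]
force: [-0.7, 0.8, -1.4]
gripper_width: 0.0192
```

```bash
python3 g.py Gyellow 0.14; python3 - <<'E'
from plant import camera
import cv2
c=camera("wrist"); cv2.imwrite("pics/w4.png",c["color"][:,:,::-1])
E
```

```text
t 5.3 pos [ 0.4985 -0.2628  0.138 ] F [-0.7  0.8 -1.4] w 0.0192
Gyellow turn deg [0.02 0.   4.6 ] shift mm before turn [   9.1 -593.3   -2.1] after turn [ -38.5 -592.1   -2. ]
```

View pics/w4.png

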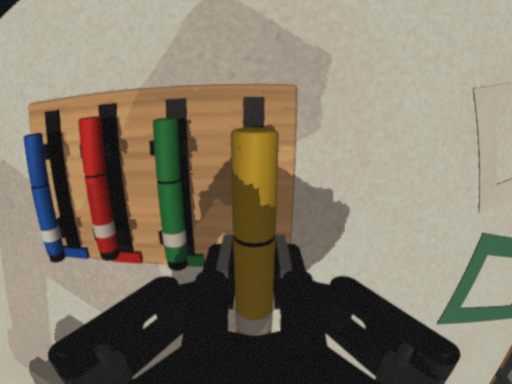

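Yellow is held (width 19 mm) and lifted level. Now I'll carry it to the leftmost groove.

>>> carry_out(targets=[[[0, 0, 0], [0, 0, 2.3], 0], [[0, 0, 0], [0, 0, 2.3], 0], [[-0.001, -0.012, 0], [0, 0, 0], 0], [[-0.001, -0.02, 0], [0, 0, 0], 0], [[-0.002, -0.03, 0], [0, 0, 0], 0], [[-0.002, -0.03, 0], [0, 0, 0], 0], [[-0.002, -0.03, 0], [0, 0, 0], 0], [[-0.002, -0.03, 0], [0, 0, 0], 0]])

```text
time_s: 6.02
tool_pos: [0.5179, -0.1093, 0.1373]
tcp_rot: [0.995, -0.097, -0.001, -0.0]
force: [0.4, 0.7, -0.5]
gripper_width: 0.0194
```

>>> carry_out(targets=[[[-0.002, -0.03, 0], [0, 0, 0], 0], [[-0.002, -0.03, 0], [0, 0, 0], 0], [[-0.002, -0.03, 0], [0, 0, 0], 0], [[-0.002, -0.03, 0], [0, 0, 0], 0], [[-0.002, -0.03, 0], [0, 0, 0], 0], [[-0.002, -0.03, 0], [0, 0, 0], 0], [[-0.002, -0.03, 0], [0, 0, 0], 0], [[-0.002, -0.03, 0], [0, 0, 0], 0]])

```text
time_s: 6.68
tool_pos: [0.5487, 0.1291, 0.1373]
tcp_rot: [0.995, -0.097, -0.001, 0.0]
force: [0.4, 0.2, -0.3]
gripper_width: 0.0189
```

>>> carry_out(targets=[[[-0.002, -0.03, 0], [0, 0, 0], 0], [[-0.002, -0.03, 0], [0, 0, 0], 0], [[-0.002, -0.03, 0], [0, 0, 0], 0], [[-0.002, -0.03, 0], [0, 0, 0], 0], [[-0.002, -0.02, 0], [0, 0, 0], 0], [[-0.002, -0.012, 0], [0, 0, 0], 0], [[0, 0, 0], [0, 0, 0], 0], [[0, 0, 0], [0, 0, 0], 0]])

```text
time_s: 7.35
tool_pos: [0.5669, 0.2782, 0.1376]
tcp_rot: [0.995, -0.097, -0.001, 0.0]
force: [0.0, -1.4, -0.6]
gripper_width: 0.0188
```

>>> carry_out(targets=[[[0, 0, 0], [0, 0, 0], 0], [[0, 0, 0], [0, 0, 0], 0], [[0, 0, 0], [0, 0, 0], 0], [[0, 0, 0], [0, 0, 0], 0]])

```text
time_s: 7.68
tool_pos: [0.5676, 0.2775, 0.1384]
tcp_rot: [0.995, -0.098, 0.0, 0.0]
force: [-1.0, -0.4, -0.5]
gripper_width: 0.0186
```

```bash
python3 g.py Gyellow 0.041; python3 - <<'E'
from plant import camera
import cv2
c=camera("wrist"); cv2.imwrite("pics/w5.png",c["color"][:,:,::-1])
E
```

```text
t 7.68 pos [0.5676 0.2775 0.1384] F [-1.  -0.4 -0.5] w 0.0186
Gyellow turn deg [ 0.   -0.   -0.05] shift mm before turn [ -1.  -48.7  97.4] after turn [ -0.9 -48.7  97.4]
```

View pics/w5.png

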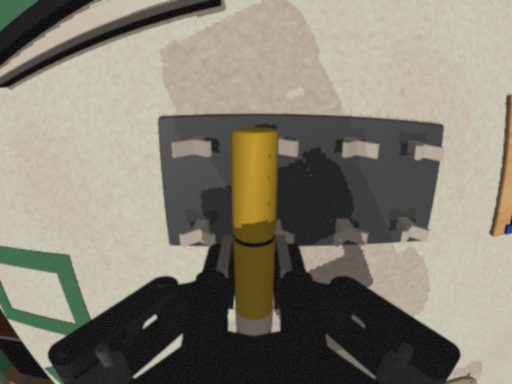

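>>> carry_out(targets=[[[0, -0.012, 0], [0, 0, 0], 0], [[0, -0.0245, 0], [0, 0, 0], 0], [[-0.001, -0.012, 0], [0, 0, 0], 0], [[0, 0, 0.02], [0, 0, 0], 0], [[0, 0, 0.02], [0, 0, 0], 0], [[0, 0, 0.015], [0, 0, 0], 0], [[0, 0, 0], [0, 0, 0], 0], [[0, 0, 0], [0, 0, 0], 0]])

```text
time_s: 8.4
tool_pos: [0.5759, 0.3258, 0.0832]
tcp_rot: [0.995, -0.098, -0.0, 0.0]
force: [1.0, -0.2, 0.9]
gripper_width: 0.0188
```

>>> carry_out(targets=[[[0, 0, 0], [0, 0, 0], 0], [[0, 0, 0], [0, 0, 0], 0], [[0, 0, 0], [0, 0, 0], 0]])

```text
time_s: 8.65
tool_pos: [0.5764, 0.3262, 0.0845]
tcp_rot: [0.995, -0.098, 0.001, -0.0]
force: [-0.0, -0.3, -1.4]
gripper_width: 0.0191
```

```bash
python3 g.py Gyellow 0.039; python3 - <<'E'
from h import *
from plant import camera
c=camera("wrist"); im=c["color"][:,:,::-1].copy()
a=np.radians(-11.24);q=np.array([.5563,.2255])
for y in(.102,.034,-.034,-.102):
  for sx in (1,-1):
    P=[[*(rot([sx*.04+dx,y+dy],a)+q),.046] for dx,dy in((-.006,-.013),(-.006,.013),(.006,.013),(.006,-.013))]
    cv2.polylines(im,[fproj(c,P).round().astype(np.int32)],True,(0,0,255),1)
cv2.imwrite("pics/w6.png",im)
E
```

```text
t 8.65 pos [0.5764 0.3262 0.0845] F [-0.  -0.3 -1.4] w 0.0191
Gyellow turn deg [-0.06 -0.09 -0.01] shift mm before turn [-0.1  0.7 45.5] after turn [-0.1  0.7 45.5]
```

View pics/w6.png

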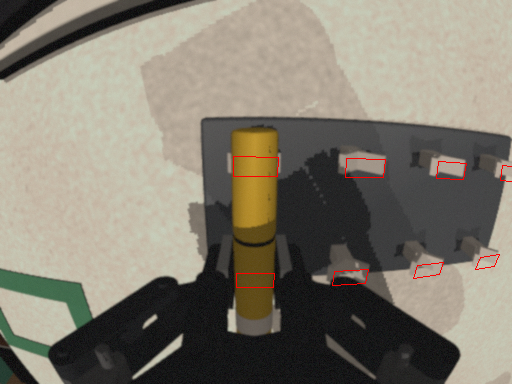

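>>> carry_out(targets=[[[0, 0.0007, 0.01], [0, 0, 0], 0], [[0, 0, 0.012], [0, 0, 0], 0], [[0, 0, 0.011], [0, 0, 0], 0], [[0, 0, 0.007], [0, 0, 0], 0], [[0, 0, 0.003], [0, 0, 0], 0], [[0, 0, 0.0015], [0, 0, 0], 0], [[0, 0, 0], [0, 0, 0], 0], [[0, 0, 0], [0, 0, 0], 0]])

```text
time_s: 9.37
tool_pos: [0.5758, 0.3262, 0.0387]
tcp_rot: [0.995, -0.098, 0.0, -0.001]
force: [0.0, 6.2, 1.8]
gripper_width: 0.0185
```

>>> carry_out(targets=[[[0, 0, 0], [0, 0, 0], 0], [[0, 0, 0], [0, 0, 0], 0], [[0, 0, 0], [0, 0, 0], 0]])

```text
time_s: 9.62
tool_pos: [0.5758, 0.3262, 0.0388]
tcp_rot: [0.995, -0.098, 0.0, -0.001]
force: [-0.7, 5.7, 1.8]
gripper_width: 0.0193
```

```bash
python3 g.py Gyellow 0.0386; python3 - <<'E'
from plant import camera
import cv2
c=camera("wrist"); cv2.imwrite("pics/w7.png",c["color"][:,:,::-1])
E
```

```text
t 9.62 pos [0.5758 0.3262 0.0388] F [-0.7  5.7  1.8] w 0.0193
Gyellow turn deg [-0.09 -0.01  0.01] shift mm before turn [0.5 0.6 0.2] after turn [0.5 0.6 0.2]
```

View pics/w7.png

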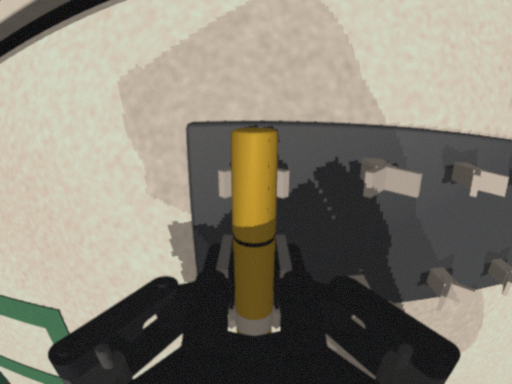

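Yellow is seated and touching lightly. Its supports sit at rows 170–196, the same as they did in storage, so it is centred along the groove. Releasing now.

>>> carry_out(targets=[[[0, 0.0005, 0], [0, 0, 0], 0.15], [[0, 0, 0], [0, 0, 0], 0.3], [[0, 0, 0], [0, 0, 0], 0.5], [[0, 0, 0], [0, 0, 0], 0.5], [[0, 0, 0], [0, 0, 0], 0.5], [[0, 0, -0.008], [0, 0, 0], 0.5], [[0, 0, -0.02], [0, 0, 0], 0.5], [[0, 0, -0.02], [0, 0, 0], 0.5]])

```text
time_s: 10.33
tool_pos: [0.5754, 0.3246, 0.0872]
tcp_rot: [0.995, -0.098, -0.001, 0.0]
force: [0.5, 0.4, 1.5]
gripper_width: 0.0428
```

>>> carry_out(targets=[[[0, 0, -0.03], [0, 0, 0], 0.5], [[0, 0, -0.022], [0, 0, 0], 0.5], [[0, 0, 0], [0, 0, -2.3], 0.5], [[0, 0, 0], [0, 0, -2.3], 0.5], [[0, 0, 0], [0, 0, 0], 0.5], [[0, 0, 0], [0, 0, 0], 0.5], [[0, 0, 0], [0, 0, 0], 0.5]])

```text
time_s: 10.92
tool_pos: [0.5756, 0.3248, 0.1388]
tcp_rot: [0.998, -0.058, -0.0, 0.0]
force: [0.7, 0.2, -0.1]
gripper_width: 0.0427
```

```bash
python3 g.py green 0.09; python3 - <<'E'
from plant import camera
import cv2
c=camera("wrist"); cv2.imwrite("pics/w8.png",c["color"][:,:,::-1])
E
```

```text
t 10.92 pos [0.5756 0.3248 0.1388] F [ 0.7  0.2 -0.1] w 0.0427
green turn deg [ 0.01  0.01 -0.06] shift mm before turn [ -9.  524.4  48.9] after turn [ -9.6 524.4  48.8]
```

View pics/w8.png

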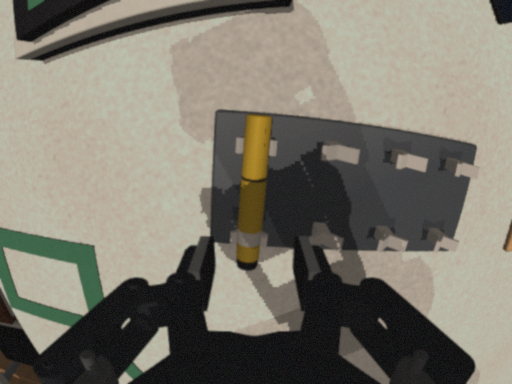

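Yellow lies in the leftmost groove, at about (255,190). Next is green.

>>> carry_out(targets=[[[-0.0005, 0.014, 0], [0, 0, 0], 0.5], [[-0.0005, 0.024, 0], [0, 0, 0], 0.5], [[-0.0005, 0.03, 0], [0, 0, 0], 0.5], [[-0.0005, 0.03, 0], [0, 0, 0], 0.5], [[-0.0005, 0.03, 0], [0, 0, 0], 0.5], [[-0.0005, 0.03, 0], [0, 0, 0], 0.5], [[-0.0005, 0.03, 0], [0, 0, 0], 0.5], [[-0.0005, 0.03, 0], [0, 0, 0], 0.5]])

```text
time_s: 11.63
tool_pos: [0.5461, 0.1075, 0.1388]
tcp_rot: [0.998, -0.058, -0.0, -0.0]
force: [0.2, 0.2, 0.2]
gripper_width: 0.0432
```

>>> carry_out(targets=[[[-0.0005, 0.03, 0], [0, 0, 0], 0.5], [[-0.0005, 0.03, 0], [0, 0, 0], 0.5], [[-0.0005, 0.03, 0], [0, 0, 0], 0.5], [[-0.0005, 0.03, 0], [0, 0, 0], 0.5], [[-0.0005, 0.03, 0], [0, 0, 0], 0.5], [[-0.0005, 0.03, 0], [0, 0, 0], 0.5], [[-0.0005, 0.03, 0], [0, 0, 0], 0.5], [[-0.0005, 0.03, 0], [0, 0, 0], 0.5]])

```text
time_s: 12.3
tool_pos: [0.5144, -0.1306, 0.1389]
tcp_rot: [0.998, -0.058, 0.0, 0.0]
force: [0.7, 0.6, -0.4]
gripper_width: 0.043
```

>>> carry_out(targets=[[[-0.0005, 0.03, 0], [0, 0, 0], 0.5], [[-0.0005, 0.022, 0], [0, 0, 0], 0.5], [[-0.0005, 0.0145, 0], [0, 0, 0], 0.5], [[0, 0, 0.012], [0, 0, 0], 0.5], [[0, 0, 0.024], [0, 0, 0], 0.5], [[0, 0, 0.012], [0, 0, 0], 0.5], [[0, 0, 0], [0, 0, 0], 0.5], [[0, 0, 0], [0, 0, 0], 0.5]])

```text
time_s: 12.97
tool_pos: [0.5056, -0.195, 0.0908]
tcp_rot: [0.998, -0.058, -0.0, -0.0]
force: [0.4, -0.6, 1.1]
gripper_width: 0.0426
```

>>> carry_out(targets=[[[0, 0, 0], [0, 0, 0], 0.5], [[0, 0, 0], [0, 0, 0], 0.5], [[0, 0, 0], [0, 0, 0], 0.5], [[0, 0, 0], [0, 0, 0], 0.5]])

```text
time_s: 13.3
tool_pos: [0.5058, -0.1951, 0.0914]
tcp_rot: [0.998, -0.058, 0.0, 0.0]
force: [0.2, 0.9, 0.0]
gripper_width: 0.0424
```

```bash
python3 g.py green 0.0385; python3 - <<'E'
from plant import camera
import cv2
c=camera("wrist"); cv2.imwrite("pics/w9.png",c["color"][:,:,::-1])
E
```

```text
t 13.3 pos [ 0.5058 -0.1951  0.0914] F [0.2 0.9 0. ] w 0.0424
green turn deg [ 0.03 -0.05  0.01] shift mm before turn [-0.5 -0.1 52.9] after turn [-0.5 -0.  52.9]
```

View pics/w9.png

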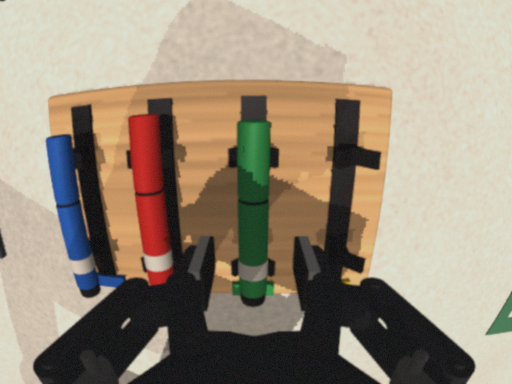

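Centred on green at column 253. I'll descend and grasp.

>>> carry_out(targets=[[[-0.0005, 0, 0.01], [0, 0, 0], 0.5], [[0, 0, 0.014], [0, 0, 0], 0.5], [[0, 0, 0.014], [0, 0, 0], 0.5], [[0, 0, 0.01], [0, 0, 0], 0.5], [[0, 0, 0.005], [0, 0, 0], 0.5], [[0, 0, 0], [0, 0, 0], 0.5], [[0, 0, 0], [0, 0, 0], 0.5], [[0, 0, 0], [0, 0, 0], 0.5]])

```text
time_s: 14.02
tool_pos: [0.5055, -0.1952, 0.0384]
tcp_rot: [0.998, -0.058, 0.001, 0.0]
force: [-1.1, 0.6, 0.7]
gripper_width: 0.0425
```

>>> carry_out(targets=[[[0, 0, 0], [0, 0, 0], 0.5], [[0, 0, 0], [0, 0, 0], 0.5], [[0, 0, 0], [0, 0, 0], 0.3], [[0, 0, 0], [0, 0, 0], 0.1], [[0, 0, 0], [0, 0, 0], 0], [[0, 0, 0], [0, 0, 0], 0], [[0, 0, 0], [0, 0, 0], 0], [[0, 0, 0], [0, 0, 0], 0]], squeeze=30)

```text
time_s: 14.68
tool_pos: [0.5053, -0.1946, 0.0381]
tcp_rot: [0.998, -0.058, 0.0, -0.0]
force: [-0.3, 5.0, 5.7]
gripper_width: 0.0188
```

>>> carry_out(targets=[[[0, 0, -0.01], [0, 0, 0], 0], [[0, 0, -0.02], [0, 0, 0], 0], [[0, 0, -0.02], [0, 0, 0], 0], [[0, 0, -0.02], [0, 0, 0], 0], [[0, 0, -0.02], [0, 0, 0], 0], [[0, 0, -0.01], [0, 0, 2.3], 0], [[0, 0, 0], [0, 0, 2.3], 0], [[0, 0, 0], [0, 0, 0], 0]])

```text
time_s: 15.35
tool_pos: [0.5053, -0.1954, 0.1389]
tcp_rot: [0.995, -0.099, 0.001, 0.001]
force: [0.2, -0.2, -0.1]
gripper_width: 0.0191
```

```bash
python3 g.py Ggreen 0.083; python3 - <<'E'
from plant import camera
import cv2
c=camera("wrist"); cv2.imwrite("pics/w10.png",c["color"][:,:,::-1])
E
```

```text
t 15.35 pos [ 0.5053 -0.1954  0.1389] F [ 0.2 -0.2 -0.1] w 0.0191
Ggreen turn deg [ 0.07 -0.09 -0.08] shift mm before turn [ -32.8 -456.8   55.3] after turn [ -32.  -456.7   55.9]
```

View pics/w10.png

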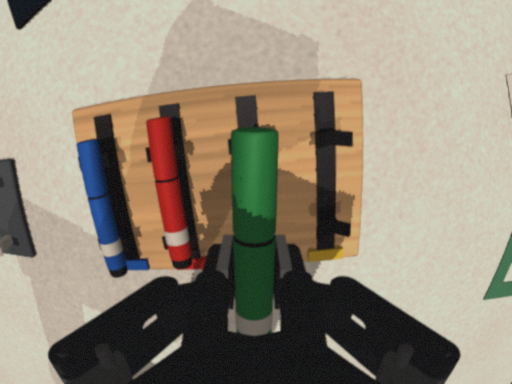

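>>> carry_out(targets=[[[-0.001, -0.014, 0], [0, 0, 0], 0], [[-0.002, -0.024, 0], [0, 0, 0], 0], [[-0.002, -0.03, 0], [0, 0, 0], 0], [[-0.002, -0.03, 0], [0, 0, 0], 0], [[-0.002, -0.03, 0], [0, 0, 0], 0], [[-0.002, -0.03, 0], [0, 0, 0], 0], [[-0.002, -0.03, 0], [0, 0, 0], 0], [[-0.002, -0.03, 0], [0, 0, 0], 0]])

```text
time_s: 16.07
tool_pos: [0.5325, 0.0239, 0.1375]
tcp_rot: [0.995, -0.097, -0.0, 0.0]
force: [0.3, 0.1, -1.0]
gripper_width: 0.0191
```

>>> carry_out(targets=[[[-0.002, -0.03, 0], [0, 0, 0], 0], [[-0.002, -0.03, 0], [0, 0, 0], 0], [[-0.002, -0.03, 0], [0, 0, 0], 0], [[-0.002, -0.03, 0], [0, 0, 0], 0], [[-0.002, -0.03, 0], [0, 0, 0], 0], [[-0.002, -0.03, 0], [0, 0, 0], 0], [[-0.002, -0.03, 0], [0, 0, 0], 0], [[-0.002, -0.018, 0], [0, 0, 0], 0]])

```text
time_s: 16.73
tool_pos: [0.5608, 0.2518, 0.1373]
tcp_rot: [0.995, -0.096, -0.0, -0.0]
force: [-0.1, 0.0, -1.1]
gripper_width: 0.0192
```

>>> carry_out(targets=[[[-0.001, -0.011, 0], [0, 0, 0], 0], [[0, 0, 0.014], [0, 0, 0], 0], [[0, 0, 0.028], [0, 0, 0], 0], [[0, 0, 0.014], [0, 0, 0], 0], [[0, 0, 0], [0, 0, 0], 0], [[0, 0, 0], [0, 0, 0], 0], [[0, 0, 0], [0, 0, 0], 0], [[0, 0, 0], [0, 0, 0], 0]])

```text
time_s: 17.4
tool_pos: [0.5634, 0.2596, 0.0833]
tcp_rot: [0.995, -0.098, 0.001, -0.0]
force: [0.3, 0.2, -0.8]
gripper_width: 0.0191
```

>>> carry_out(targets=[[[0, 0, 0], [0, 0, 0], 0], [[0, 0, 0], [0, 0, 0], 0], [[0, 0, 0], [0, 0, 0], 0]])

```text
time_s: 17.65
tool_pos: [0.563, 0.2595, 0.0823]
tcp_rot: [0.995, -0.098, 0.0, -0.0]
force: [-0.3, 0.6, -0.5]
gripper_width: 0.0188
```

```bash
python3 g.py Ggreen 0.0388; python3 - <<'E'
from plant import camera
import cv2
c=camera("wrist"); cv2.imwrite("pics/w11.png",c["color"][:,:,::-1])
E
```

```text
t 17.65 pos [0.563  0.2595 0.0823] F [-0.3  0.6 -0.5] w 0.0188
Ggreen turn deg [-0.02 -0.04 -0.  ] shift mm before turn [ 0.1  0.7 43.5] after turn [ 0.1  0.7 43.5]
```

View pics/w11.png

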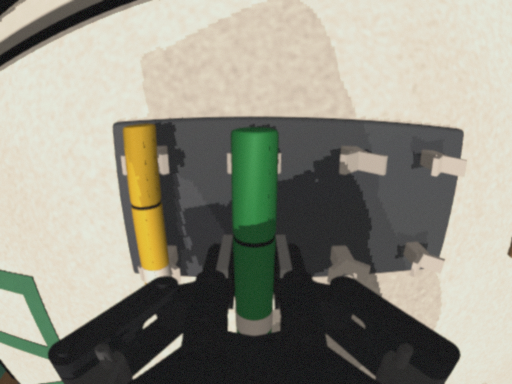

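>>> carry_out(targets=[[[0, 0.0012, 0.01], [0, 0, 0], 0], [[0, 0, 0.012], [0, 0, 0], 0], [[0, 0, 0.01], [0, 0, 0], 0], [[0, 0, 0.007], [0, 0, 0], 0], [[0, 0, 0.003], [0, 0, 0], 0], [[0, 0, 0.001], [0, 0, 0], 0], [[0, 0, 0], [0, 0, 0], 0], [[0, 0, 0], [0, 0, 0], 0]])

```text
time_s: 18.37
tool_pos: [0.5625, 0.2591, 0.0386]
tcp_rot: [0.995, -0.098, 0.0, -0.001]
force: [-1.3, 5.8, 1.6]
gripper_width: 0.0192
```

>>> carry_out(targets=[[[0, 0, 0], [0, 0, 0], 0], [[0, 0, 0], [0, 0, 0], 0], [[0, 0, 0], [0, 0, 0], 0]])

```text
time_s: 18.62
tool_pos: [0.5625, 0.2591, 0.0387]
tcp_rot: [0.995, -0.098, 0.0, -0.001]
force: [-0.1, 4.8, 1.8]
gripper_width: 0.019
```

```bash
python3 g.py Ggreen 0.0388; python3 - <<'E'
from plant import camera
import cv2
c=camera("wrist"); cv2.imwrite("pics/w12.png",c["color"][:,:,::-1])
E
```

```text
t 18.62 pos [0.5625 0.2591 0.0387] F [-0.1  4.8  1.8] w 0.019
Ggreen turn deg [-0.07 -0.    0.01] shift mm before turn [ 0.4  0.2 -0.1] after turn [ 0.4  0.2 -0.1]
```

View pics/w12.png

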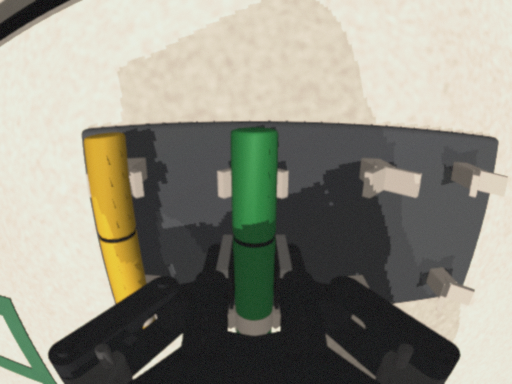

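Green is seated, with the same light contact as yellow. I'll release it, retreat and go to red.

>>> carry_out(targets=[[[0, 0, 0], [0, 0, 0], 0.15], [[0, 0, 0], [0, 0, 0], 0.3], [[0, 0, 0], [0, 0, 0], 0.5], [[0, 0, 0], [0, 0, 0], 0.5], [[0, 0, 0], [0, 0, 0], 0.5], [[0, 0, -0.008], [0, 0, 0], 0.5], [[0, 0, -0.02], [0, 0, 0], 0.5], [[0, 0, -0.02], [0, 0, 0], 0.5]])

```text
time_s: 19.33
tool_pos: [0.5623, 0.2581, 0.0873]
tcp_rot: [0.995, -0.098, -0.001, 0.0]
force: [-0.0, -0.0, 0.0]
gripper_width: 0.043
```

>>> carry_out(targets=[[[0, 0, -0.03], [0, 0, 0], 0.5], [[0, 0, -0.022], [0, 0, 0], 0.5], [[0, 0, 0], [0, 0, -2.3], 0.5], [[0, 0, 0], [0, 0, -2.3], 0.5], [[0, 0, 0], [0, 0, 0], 0.5], [[0, 0, 0], [0, 0, 0], 0.5], [[0, 0, 0], [0, 0, 0], 0.5]])

```text
time_s: 19.92
tool_pos: [0.5625, 0.2583, 0.1388]
tcp_rot: [0.998, -0.058, -0.0, 0.0]
force: [-0.3, 0.3, 0.1]
gripper_width: 0.0428
```

```bash
python3 g.py red 0.09; python3 - <<'E'
from plant import camera
import cv2
c=camera("wrist"); cv2.imwrite("pics/w13.png",c["color"][:,:,::-1])
E
```

```text
t 19.92 pos [0.5625 0.2583 0.1388] F [-0.3  0.3  0.1] w 0.0428
red turn deg [ 0.01  0.01 -0.06] shift mm before turn [  1.9 388.8  48.8] after turn [  1.5 388.8  48.8]
```

View pics/w13.png

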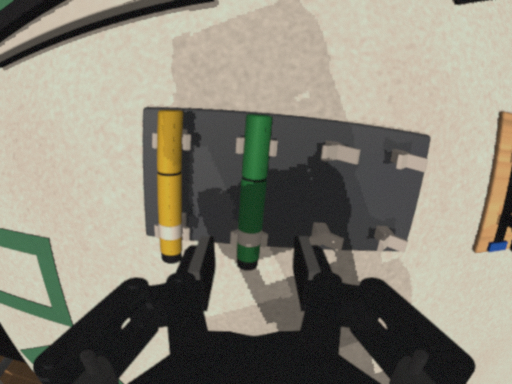

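Yellow and green are both in place. On to red.

>>> carry_out(targets=[[[0, 0.014, 0], [0, 0, 0], 0.5], [[0, 0.024, 0], [0, 0, 0], 0.5], [[0, 0.03, 0], [0, 0, 0], 0.5], [[0, 0.03, 0], [0, 0, 0], 0.5], [[0, 0.03, 0], [0, 0, 0], 0.5], [[0, 0.03, 0], [0, 0, 0], 0.5], [[0, 0.03, 0], [0, 0, 0], 0.5], [[0, 0.03, 0], [0, 0, 0], 0.5]])

```text
time_s: 20.63
tool_pos: [0.537, 0.0405, 0.1388]
tcp_rot: [0.998, -0.058, -0.0, 0.0]
force: [0.9, -0.2, -0.1]
gripper_width: 0.043
```

>>> carry_out(targets=[[[0, 0.03, 0], [0, 0, 0], 0.5], [[0, 0.03, 0], [0, 0, 0], 0.5], [[0, 0.03, 0], [0, 0, 0], 0.5], [[0, 0.03, 0], [0, 0, 0], 0.5], [[0, 0.03, 0], [0, 0, 0], 0.5], [[0.001, 0.013, 0], [0, 0, 0], 0.5], [[0.001, 0.008, 0], [0, 0, 0], 0.5], [[0, 0, 0.01], [0, 0, 0], 0.5]])

```text
time_s: 21.3
tool_pos: [0.5205, -0.1294, 0.1299]
tcp_rot: [0.998, -0.059, 0.002, 0.001]
force: [-0.5, 0.6, 0.3]
gripper_width: 0.0425
```

>>> carry_out(targets=[[[0, 0, 0.014], [0, 0, 0], 0.5], [[0, 0, 0.014], [0, 0, 0], 0.5], [[0, 0, 0.01], [0, 0, 0], 0.5], [[0, 0, 0], [0, 0, 0], 0.5], [[0, 0, 0], [0, 0, 0], 0.5], [[0, 0, 0], [0, 0, 0], 0.5], [[0, 0, 0], [0, 0, 0], 0.5], [[0, 0, 0], [0, 0, 0], 0.5]])

```text
time_s: 21.97
tool_pos: [0.5199, -0.1283, 0.0914]
tcp_rot: [0.998, -0.058, 0.001, 0.0]
force: [-0.6, -0.0, 0.2]
gripper_width: 0.0429
```

```bash
python3 g.py red 0.0385; python3 - <<'E'
from plant import camera
import cv2
c=camera("wrist"); cv2.imwrite("pics/w14.png",c["color"][:,:,::-1])
E
```

```text
t 21.97 pos [ 0.5199 -0.1283  0.0914] F [-0.6 -0.   0.2] w 0.0429
red turn deg [ 0.02 -0.07  0.02] shift mm before turn [-1.  -0.1 52.9] after turn [-0.9 -0.1 52.9]
```

View pics/w14.png

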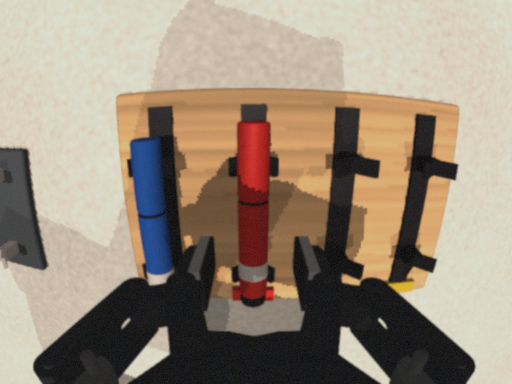

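Red is centred at column 253, with its far end at row 121, as green's was.

>>> carry_out(targets=[[[-0.0005, 0, 0.01], [0, 0, 0], 0.5], [[0, 0, 0.014], [0, 0, 0], 0.5], [[0, 0, 0.014], [0, 0, 0], 0.5], [[0, 0, 0.01], [0, 0, 0], 0.5], [[0, 0, 0.005], [0, 0, 0], 0.5], [[0, 0, 0], [0, 0, 0], 0.5], [[0, 0, 0], [0, 0, 0], 0.5], [[0, 0, 0], [0, 0, 0], 0.5]])

```text
time_s: 22.68
tool_pos: [0.5195, -0.1284, 0.0384]
tcp_rot: [0.998, -0.058, 0.001, 0.0]
force: [-0.1, 1.4, -0.2]
gripper_width: 0.0424
```

>>> carry_out(targets=[[[0, 0, 0], [0, 0, 0], 0.5], [[0, 0, 0], [0, 0, 0], 0.5], [[0, 0, 0], [0, 0, 0], 0.3], [[0, 0, 0], [0, 0, 0], 0.1], [[0, 0, 0], [0, 0, 0], 0], [[0, 0, 0], [0, 0, 0], 0], [[0, 0, 0], [0, 0, 0], 0], [[0, 0, 0], [0, 0, 0], 0]], squeeze=30)

```text
time_s: 23.35
tool_pos: [0.5193, -0.1278, 0.0381]
tcp_rot: [0.998, -0.058, 0.0, -0.0]
force: [-0.3, 5.6, 4.9]
gripper_width: 0.0188
```

>>> carry_out(targets=[[[0, 0, -0.01], [0, 0, 0], 0], [[0, 0, -0.02], [0, 0, 0], 0], [[0, 0, -0.02], [0, 0, 0], 0], [[0, 0, -0.02], [0, 0, 0], 0], [[0, 0, -0.02], [0, 0, 0], 0], [[0, 0, -0.01], [0, 0, 2.3], 0], [[0, 0, 0], [0, 0, 2.3], 0], [[0, 0, 0], [0, 0, 0], 0]])

```text
time_s: 24.02
tool_pos: [0.5193, -0.1287, 0.139]
tcp_rot: [0.995, -0.099, 0.001, 0.001]
force: [0.7, 0.1, 0.2]
gripper_width: 0.0191
```

```bash
python3 g.py Gred 0.083; python3 - <<'E'
from plant import camera
import cv2
c=camera("wrist"); cv2.imwrite("pics/w15.png",c["color"][:,:,::-1])
E
```

```text
t 24.02 pos [ 0.5193 -0.1287  0.139 ] F [0.7 0.1 0.2] w 0.0191
Gred turn deg [ 0.06 -0.1  -0.08] shift mm before turn [ -33.2 -320.7   55.6] after turn [ -32.7 -320.6   56. ]
```

View pics/w15.png

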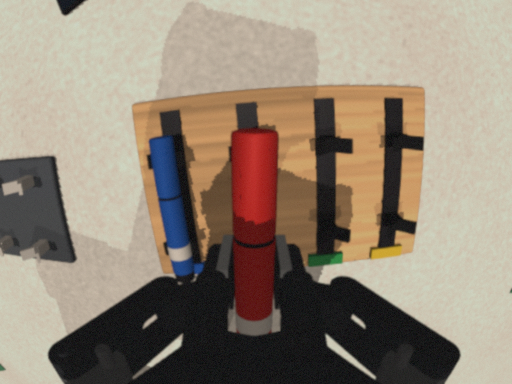

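>>> carry_out(targets=[[[-0.002, -0.014, 0], [0, 0, 0], 0], [[-0.003, -0.024, 0], [0, 0, 0], 0], [[-0.003, -0.03, 0], [0, 0, 0], 0], [[-0.003, -0.03, 0], [0, 0, 0], 0], [[-0.003, -0.03, 0], [0, 0, 0], 0], [[-0.003, -0.03, 0], [0, 0, 0], 0], [[-0.003, -0.03, 0], [0, 0, 0], 0], [[-0.003, -0.03, 0], [0, 0, 0], 0]])

```text
time_s: 24.73
tool_pos: [0.5387, 0.0914, 0.1375]
tcp_rot: [0.995, -0.097, -0.0, 0.0]
force: [0.5, -0.2, -0.6]
gripper_width: 0.0191
```

>>> carry_out(targets=[[[-0.003, -0.03, 0], [0, 0, 0], 0], [[-0.003, -0.03, 0], [0, 0, 0], 0], [[-0.002, -0.026, 0], [0, 0, 0], 0], [[-0.0015, -0.016, 0], [0, 0, 0], 0], [[0, 0, 0], [0, 0, 0], 0], [[0, 0, 0.014], [0, 0, 0], 0], [[0, 0, 0.028], [0, 0, 0], 0], [[0, 0, 0.014], [0, 0, 0], 0]])

```text
time_s: 25.4
tool_pos: [0.5485, 0.191, 0.0793]
tcp_rot: [0.995, -0.098, -0.001, 0.001]
force: [-1.0, -0.3, -1.3]
gripper_width: 0.0192
```

>>> carry_out(targets=[[[0, 0, 0], [0, 0, 0], 0], [[0, 0, 0], [0, 0, 0], 0], [[0, 0, 0], [0, 0, 0], 0], [[0, 0, 0], [0, 0, 0], 0], [[0, 0, 0], [0, 0, 0], 0], [[0, 0, 0], [0, 0, 0], 0]])

```text
time_s: 25.9
tool_pos: [0.5499, 0.192, 0.0825]
tcp_rot: [0.995, -0.098, 0.001, -0.0]
force: [0.3, 0.2, -0.8]
gripper_width: 0.0189
```

```bash
python3 g.py Gred 0.0388; python3 - <<'E'
from plant import camera
import cv2
c=camera("wrist"); cv2.imwrite("pics/w16.png",c["color"][:,:,::-1])
E
```

```text
t 25.9 pos [0.5499 0.192  0.0825] F [ 0.3  0.2 -0.8] w 0.0189
Gred turn deg [-0.02 -0.07  0.01] shift mm before turn [-0.3 -0.2 43.7] after turn [-0.2 -0.2 43.7]
```

View pics/w16.png

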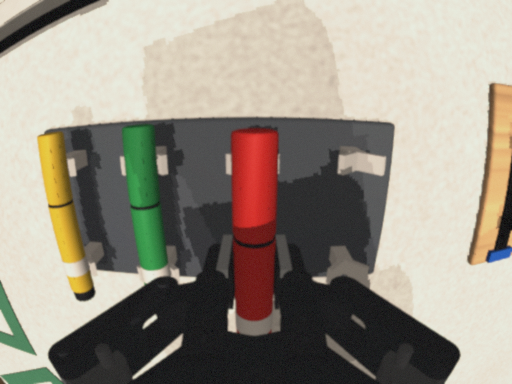

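>>> carry_out(targets=[[[0, 0.0006, 0.01], [0, 0, 0], 0], [[0, 0, 0.012], [0, 0, 0], 0], [[0, 0, 0.01], [0, 0, 0], 0], [[0, 0, 0.007], [0, 0, 0], 0], [[0, 0, 0.003], [0, 0, 0], 0], [[0, 0, 0.001], [0, 0, 0], 0], [[0, 0, 0], [0, 0, 0], 0], [[0, 0, 0], [0, 0, 0], 0]])

```text
time_s: 26.62
tool_pos: [0.5494, 0.1923, 0.0386]
tcp_rot: [0.995, -0.098, -0.0, -0.001]
force: [-0.9, 5.3, 3.9]
gripper_width: 0.0193
```

>>> carry_out(targets=[[[0, 0, 0], [0, 0, 0], 0], [[0, 0, 0], [0, 0, 0], 0], [[0, 0, 0], [0, 0, 0], 0]])

```text
time_s: 26.87
tool_pos: [0.5494, 0.1923, 0.0386]
tcp_rot: [0.995, -0.098, -0.0, -0.001]
force: [-2.3, 5.9, 3.2]
gripper_width: 0.0191
```

```bash
python3 g.py Gred 0.0388; python3 - <<'E'
from plant import camera
import cv2
c=camera("wrist"); cv2.imwrite("pics/w17.png",c["color"][:,:,::-1])
E
```

```text
t 26.87 pos [0.5494 0.1923 0.0386] F [-2.3  5.9  3.2] w 0.0191
Gred turn deg [-0.08  0.01  0.01] shift mm before turn [ 0.3  0.1 -0.2] after turn [ 0.3  0.1 -0.2]
```

View pics/w17.png

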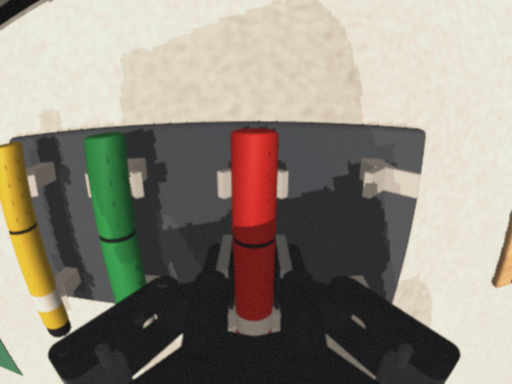

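Red is seated the same way. Releasing, then going to blue.

>>> carry_out(targets=[[[0, 0, 0], [0, 0, 0], 0.15], [[0, 0, 0], [0, 0, 0], 0.3], [[0, 0, 0], [0, 0, 0], 0.5], [[0, 0, 0], [0, 0, 0], 0.5], [[0, 0, 0], [0, 0, 0], 0.5], [[0, 0, -0.008], [0, 0, 0], 0.5], [[0, 0, -0.02], [0, 0, 0], 0.5], [[0, 0, -0.02], [0, 0, 0], 0.5]])

```text
time_s: 27.58
tool_pos: [0.5491, 0.1913, 0.0873]
tcp_rot: [0.995, -0.098, -0.001, 0.0]
force: [0.0, 0.6, 0.2]
gripper_width: 0.043
```

>>> carry_out(targets=[[[0, 0, -0.03], [0, 0, 0], 0.5], [[0, 0, -0.022], [0, 0, 0], 0.5], [[0, 0, 0], [0, 0, -2.3], 0.5], [[0, 0, 0], [0, 0, -2.3], 0.5], [[0, 0, 0], [0, 0, 0], 0.5], [[0, 0, 0], [0, 0, 0], 0.5], [[0, 0, 0], [0, 0, 0], 0.5]])

```text
time_s: 28.17
tool_pos: [0.5494, 0.1914, 0.1388]
tcp_rot: [0.998, -0.059, -0.0, 0.0]
force: [-0.1, -0.3, 0.2]
gripper_width: 0.0428
```

```bash
python3 g.py blue 0.09; python3 - <<'E'
from plant import camera
import cv2
c=camera("wrist"); cv2.imwrite("pics/w18.png",c["color"][:,:,::-1])
E
```

```text
t 28.17 pos [0.5494 0.1914 0.1388] F [-0.1 -0.3  0.2] w 0.0428
blue turn deg [ 0.    0.01 -0.06] shift mm before turn [ -2.2 252.8  48.8] after turn [ -2.4 252.8  48.8]
```

View pics/w18.png

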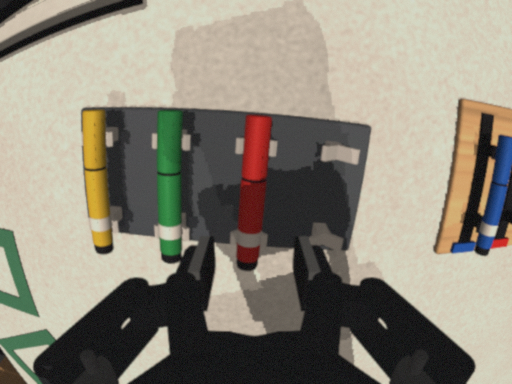

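>>> carry_out(targets=[[[0, 0.014, 0], [0, 0, 0], 0.5], [[0, 0.024, 0], [0, 0, 0], 0.5], [[0, 0.03, 0], [0, 0, 0], 0.5], [[0, 0.03, 0], [0, 0, 0], 0.5], [[0, 0.03, 0], [0, 0, 0], 0.5], [[0, 0.03, 0], [0, 0, 0], 0.5], [[0, 0.03, 0], [0, 0, 0], 0.5], [[0, 0.03, 0], [0, 0, 0], 0.5]])

```text
time_s: 28.88
tool_pos: [0.5235, -0.0272, 0.1388]
tcp_rot: [0.998, -0.058, -0.0, 0.0]
force: [0.4, -0.1, -0.3]
gripper_width: 0.0429
```

>>> carry_out(targets=[[[-0.001, 0.022, 0], [0, 0, 0], 0.5], [[-0.001, 0.013, 0], [0, 0, 0], 0.5], [[0, 0, 0], [0, 0, 0], 0.5], [[0, 0, 0.01], [0, 0, 0], 0.5], [[0, 0, 0.014], [0, 0, 0], 0.5], [[0, 0, 0.014], [0, 0, 0], 0.5], [[0, 0, 0.01], [0, 0, 0], 0.5], [[0, 0, 0], [0, 0, 0], 0.5]])

```text
time_s: 29.55
tool_pos: [0.5171, -0.0587, 0.0884]
tcp_rot: [0.998, -0.058, -0.002, -0.001]
force: [0.1, -0.4, -0.9]
gripper_width: 0.0428
```

>>> carry_out(targets=[[[0, 0, 0], [0, 0, 0], 0.5], [[0, 0, 0], [0, 0, 0], 0.5], [[0, 0, 0], [0, 0, 0], 0.5], [[0, 0, 0], [0, 0, 0], 0.5], [[0, 0, 0], [0, 0, 0], 0.5]])

```text
time_s: 29.97
tool_pos: [0.5184, -0.0597, 0.0912]
tcp_rot: [0.998, -0.058, 0.0, 0.0]
force: [0.5, -0.2, -0.3]
gripper_width: 0.0426
```

```bash
python3 g.py blue 0.0385; python3 - <<'E'
from plant import camera
import cv2
c=camera("wrist"); cv2.imwrite("pics/w19.png",c["color"][:,:,::-1])
E
```

```text
t 29.97 pos [ 0.5184 -0.0597  0.0912] F [ 0.5 -0.2 -0.3] w 0.0426
blue turn deg [ 0.01 -0.05  0.01] shift mm before turn [-0.8 -0.1 52.7] after turn [-0.7 -0.1 52.7]
```

View pics/w19.png

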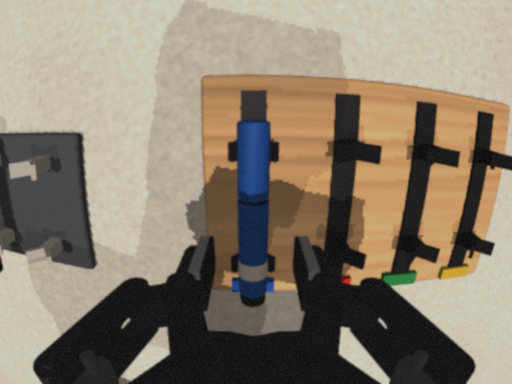

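>>> carry_out(targets=[[[-0.0005, 0, 0.01], [0, 0, 0], 0.5], [[0, 0, 0.014], [0, 0, 0], 0.5], [[0, 0, 0.014], [0, 0, 0], 0.5], [[0, 0, 0.01], [0, 0, 0], 0.5], [[0, 0, 0.005], [0, 0, 0], 0.5], [[0, 0, 0], [0, 0, 0], 0.5], [[0, 0, 0], [0, 0, 0], 0.5], [[0, 0, 0], [0, 0, 0], 0.5]])

```text
time_s: 30.68
tool_pos: [0.5181, -0.0597, 0.0384]
tcp_rot: [0.998, -0.058, 0.001, 0.0]
force: [-0.2, 0.1, -0.9]
gripper_width: 0.0424
```

>>> carry_out(targets=[[[0, 0, 0], [0, 0, 0], 0.5], [[0, 0, 0], [0, 0, 0], 0.5], [[0, 0, 0], [0, 0, 0], 0.3], [[0, 0, 0], [0, 0, 0], 0.1], [[0, 0, 0], [0, 0, 0], 0], [[0, 0, 0], [0, 0, 0], 0], [[0, 0, 0], [0, 0, 0], 0], [[0, 0, 0], [0, 0, 0], 0]], squeeze=30)

```text
time_s: 31.35
tool_pos: [0.5179, -0.0591, 0.0381]
tcp_rot: [0.998, -0.058, 0.0, -0.0]
force: [-0.7, 4.9, 4.4]
gripper_width: 0.019
```

>>> carry_out(targets=[[[0, 0, -0.01], [0, 0, 0], 0], [[0, 0, -0.02], [0, 0, 0], 0], [[0, 0, -0.02], [0, 0, 0], 0], [[0, 0, -0.02], [0, 0, 0], 0], [[0, 0, -0.02], [0, 0, 0], 0], [[0, 0, -0.01], [0, 0, 2.3], 0], [[0, 0, 0], [0, 0, 2.3], 0], [[0, 0, 0], [0, 0, 0], 0]])

```text
time_s: 32.02
tool_pos: [0.5179, -0.06, 0.1389]
tcp_rot: [0.995, -0.099, 0.001, 0.0]
force: [0.4, 0.6, -1.2]
gripper_width: 0.0188
```

```bash
python3 g.py Gblue 0.083; python3 - <<'E'
from plant import camera
import cv2
c=camera("wrist"); cv2.imwrite("pics/w20.png",c["color"][:,:,::-1])
E
```

```text
t 32.02 pos [ 0.5179 -0.06    0.1389] F [ 0.4  0.6 -1.2] w 0.0188
Gblue turn deg [ 0.04 -0.1  -0.08] shift mm before turn [ -18.4 -185.5   55.8] after turn [ -18.  -185.5   55.9]
```

View pics/w20.png

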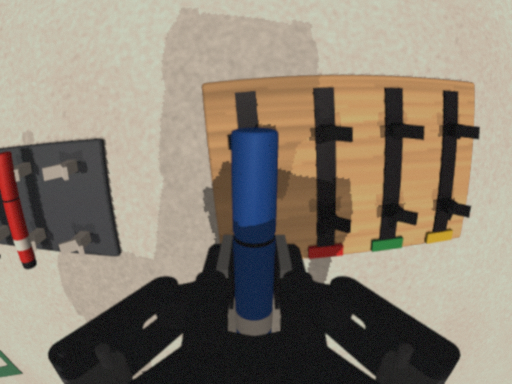

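>>> carry_out(targets=[[[-0.002, -0.014, 0], [0, 0, 0], 0], [[-0.002, -0.024, 0], [0, 0, 0], 0], [[-0.003, -0.03, 0], [0, 0, 0], 0], [[-0.003, -0.03, 0], [0, 0, 0], 0], [[-0.003, -0.03, 0], [0, 0, 0], 0], [[-0.003, -0.03, 0], [0, 0, 0], 0], [[-0.001, -0.017, 0], [0, 0, 0], 0], [[-0.001, -0.01, 0], [0, 0, 0], 0]])

```text
time_s: 32.73
tool_pos: [0.5359, 0.1272, 0.1374]
tcp_rot: [0.995, -0.096, -0.0, 0.0]
force: [0.4, -0.2, 0.0]
gripper_width: 0.0188
```

>>> carry_out(targets=[[[0, 0, 0], [0, 0, 0], 0], [[0, 0, 0.014], [0, 0, 0], 0], [[0, 0, 0.028], [0, 0, 0], 0], [[0, 0, 0.014], [0, 0, 0], 0], [[0, 0, 0], [0, 0, 0], 0], [[0, 0, 0], [0, 0, 0], 0], [[0, 0, 0], [0, 0, 0], 0], [[0, 0, 0], [0, 0, 0], 0]])

```text
time_s: 33.4
tool_pos: [0.5368, 0.1249, 0.083]
tcp_rot: [0.995, -0.098, 0.001, -0.0]
force: [-0.1, -0.2, 0.1]
gripper_width: 0.019
```

>>> carry_out(targets=[[[0, 0, 0], [0, 0, 0], 0], [[0, 0, 0], [0, 0, 0], 0]])

```text
time_s: 33.57
tool_pos: [0.5364, 0.1253, 0.0825]
tcp_rot: [0.995, -0.098, 0.001, -0.0]
force: [0.3, -0.0, -0.9]
gripper_width: 0.0193
```

```bash
python3 g.py Gblue 0.0388; python3 - <<'E'
from plant import camera
import cv2
c=camera("wrist"); cv2.imwrite("pics/w21.png",c["color"][:,:,::-1])
E
```

```text
t 33.57 pos [0.5364 0.1253 0.0825] F [ 0.3 -0.  -0.9] w 0.0193
Gblue turn deg [-0.01 -0.07  0.  ] shift mm before turn [-0.1 -0.2 43.7] after turn [-0.1 -0.2 43.7]
```

View pics/w21.png

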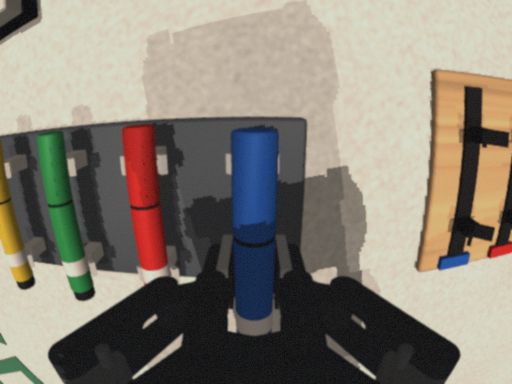

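>>> carry_out(targets=[[[0, 0.0006, 0.01], [0, 0, 0], 0], [[0, 0, 0.012], [0, 0, 0], 0], [[0, 0, 0.01], [0, 0, 0], 0], [[0, 0, 0.007], [0, 0, 0], 0], [[0, 0, 0.003], [0, 0, 0], 0], [[0, 0, 0.001], [0, 0, 0], 0], [[0, 0, 0], [0, 0, 0], 0], [[0, 0, 0], [0, 0, 0], 0]])

```text
time_s: 34.28
tool_pos: [0.5359, 0.1255, 0.0388]
tcp_rot: [0.995, -0.098, -0.0, -0.001]
force: [-1.2, 6.0, 0.9]
gripper_width: 0.0188
```

>>> carry_out(targets=[[[0, 0, 0], [0, 0, 0], 0], [[0, 0, 0], [0, 0, 0], 0], [[0, 0, 0], [0, 0, 0], 0]])

```text
time_s: 34.53
tool_pos: [0.536, 0.1255, 0.0389]
tcp_rot: [0.995, -0.098, 0.0, -0.001]
force: [-1.4, 5.8, 2.3]
gripper_width: 0.0189
```

```bash
python3 g.py Gblue 0.0388; python3 - <<'E'
from plant import camera
import cv2
c=camera("wrist"); cv2.imwrite("pics/w22.png",c["color"][:,:,::-1])
E
```

```text
t 34.53 pos [0.536  0.1255 0.0389] F [-1.4  5.8  2.3] w 0.0189
Gblue turn deg [-0.06  0.01  0.  ] shift mm before turn [ 0.4 -0.1  0.1] after turn [ 0.4 -0.1  0.1]
```

View pics/w22.png

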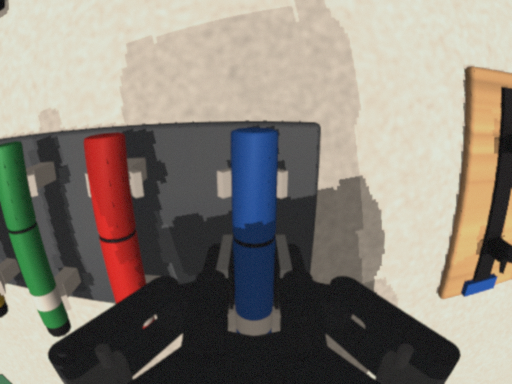

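Blue is seated. I'll release it, lift high and move clear of the rack for the final check.

>>> carry_out(targets=[[[0, 0, 0], [0, 0, 0], 0.15], [[0, 0, 0], [0, 0, 0], 0.3], [[0, 0, 0], [0, 0, 0], 0.5], [[0, 0, 0], [0, 0, 0], 0.5], [[0, 0, 0], [0, 0, 0], 0.5], [[0, 0, -0.008], [0, 0, 0], 0.5], [[0, 0, -0.02], [0, 0, 0], 0.5], [[0, 0, -0.02], [0, 0, 0], 0.5]])

```text
time_s: 35.25
tool_pos: [0.5357, 0.1246, 0.0875]
tcp_rot: [0.995, -0.098, -0.001, 0.0]
force: [0.7, 0.5, -0.5]
gripper_width: 0.0426
```

>>> carry_out(targets=[[[0, 0, -0.03], [0, 0, 0], 0.5], [[0, 0, -0.03], [0, 0, 0], 0.5], [[0, 0, -0.03], [0, 0, 0], 0.5], [[0, 0.03, -0.02], [0, 0, 0], 0.5], [[0, 0.04, 0], [0, 0, 0], 0.5], [[0, 0.04, 0], [0, 0, 0], 0.5], [[0, 0.04, 0], [0, 0, 0], 0.5], [[0, 0.04, 0], [0, 0, 0], 0.5]])

```text
time_s: 35.92
tool_pos: [0.4982, -0.0632, 0.1976]
tcp_rot: [0.995, -0.098, 0.0, 0.0]
force: [1.3, -1.1, 0.5]
gripper_width: 0.0428
```

>>> carry_out(targets=[[[0, 0.04, 0], [0, 0, 0], 0.5], [[0, 0.04, 0], [0, 0, 0], 0.5], [[0, 0.02, 0], [0, 0, 0], 0.5], [[0, 0, 0], [0, 0, 0], 0.5], [[0, 0, 0], [0, 0, 0], 0.5], [[0, 0, 0], [0, 0, 0], 0.5], [[0, 0, 0], [0, 0, 0], 0.5], [[0, 0, 0], [0, 0, 0], 0.5]])

```text
time_s: 36.58
tool_pos: [0.4797, -0.1586, 0.1969]
tcp_rot: [0.995, -0.097, 0.0, -0.0]
force: [-0.3, 0.4, -0.7]
gripper_width: 0.0428
```

```bash
python3 - <<'E'
from plant import camera,manip
import cv2
c=camera("top"); i=c["color"][:,:,::-1]; cv2.imwrite("pics/t_end.png",i)
cv2.imwrite("pics/t_endz.png",cv2.resize(cv2.convertScaleAbs(i[175:275,70:220],alpha=1.8),None,fx=5,fy=5,interpolation=cv2.INTER_CUBIC))
c=camera("side"); i=c["color"][:,:,::-1]; cv2.imwrite("pics/s_endz.png",cv2.resize(i[95:195,170:290],None,fx=6,fy=6,interpolation=cv2.INTER_CUBIC))
print(manip.sense()["time_s"])
E
```

```text
36.6833
```

View pics/t_endz.png

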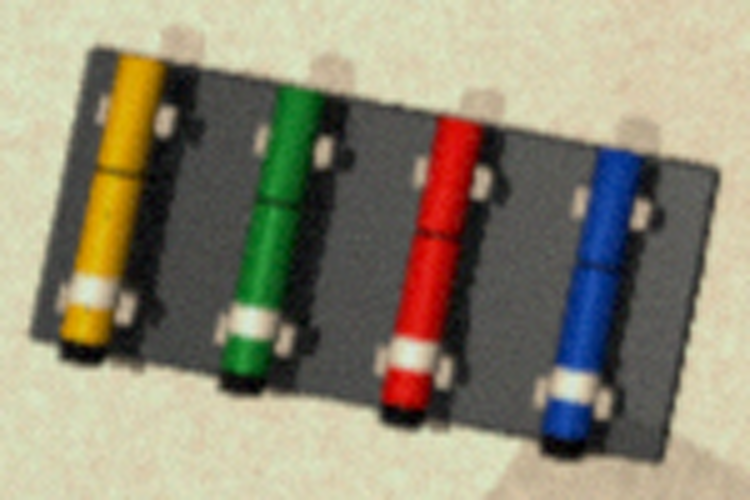

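View pics/s_endz.png

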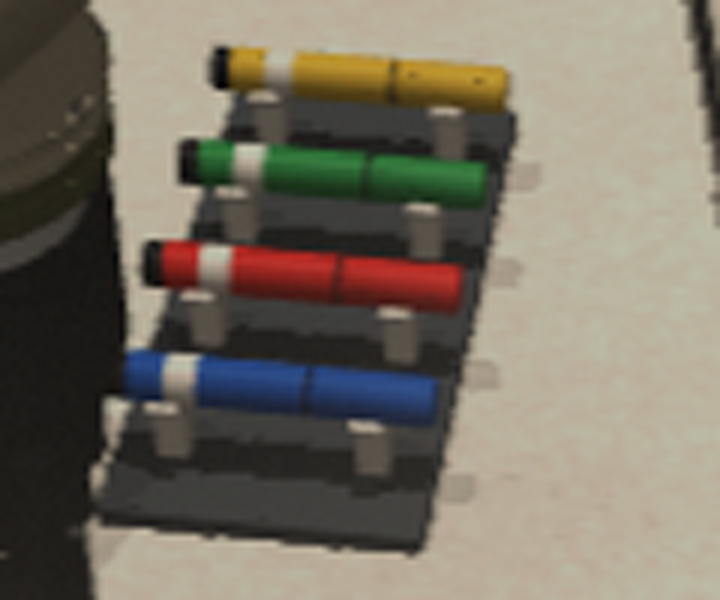

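View pics/t_end.png

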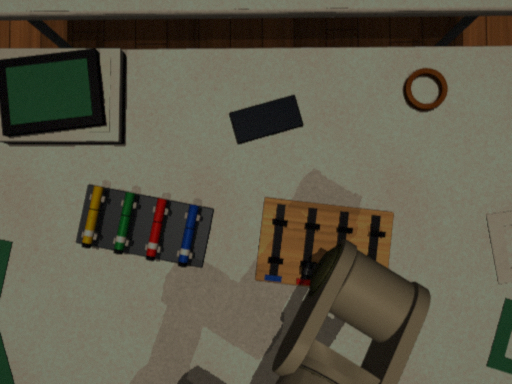

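The end pictures show yellow, green, red, blue from left to right in the rack. Their far ends are 56–59 zoomed px beyond the far supports, against about 62 if exactly centred, so each pen is within about 2–3 mm. All rest on both supports, and the phone is unmoved at (266,119). Handing in.

```bash
python3 -c "
from plant import manip
print(manip.close_job()); print(manip.sense()['time_s'])"
```

```text
the job is handed in; nothing more can be done
None
the job is handed in; nothing more can be done
```

All four pens are in the signing rack in reverse order, and the job is handed in. Storage read blue, red, green, yellow from my left. The rack now reads yellow, green, red, blue, so my leftmost pen is in my rightmost groove. The run took about 37 s of the 112 s allowed.

- **Seating:** the last top and side pictures show one pen per groove, lying along it and resting on both supports, about 1–3 mm short of centre towards the robot.
- **Handling:** nothing was dropped, and no force reading I took passed about 8 N.
- **Surroundings:** the phone shows no movement in the top view, and the arm was clear of everything when I handed in.
- **Disagreement:** the top and wrist cameras differed by about 2–3 mm along the pens. The shift was the same at storage and rack, so it mostly cancelled.
- **Side force:** each pen showed a steady sideways force of about 5–6 N as it was seated. It was gone after release.

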